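# Change over the drilling jig

## Robot

A 6-joint arm with a two-finger parallel gripper is mounted at the origin on a cart in front of the work surface, level with it; the furniture and walls round the work are solid. World frame = base frame: x ahead of the robot, y to its left, z up, the work surface at z = 0. Lengths are in mm, angles in rad, forces in N, time in s.
With the tool pointing down it reaches from about 350 to 775 mm from the base axis. Payload 7.3 kg.
Tool frame: the origin (TCP) lies on the front face of the gripper's body, between the roots of the fingers; the fingertips stand 66 mm ahead of it and the grasp point (between the pads) lies 47 mm ahead of it (bot.tip_extent is the distance from the TCP to the fingertips, in mm); z points along the fingers, y is the line along which they close (so a half turn about z gives the same grasp; the last joint's range is limited). The gripper opens to 92 mm and grips with 3 to 60 N. Pads are 19 mm wide; open, the fingers measure 130 mm over their backs; the gripper's body (75 mm by 190 mm) begins 47 mm behind the grasp point.
Start: joints at [1.097, 0.342, 1.524, -0, 1.275, -0.146], TCP at [169.013, 497.065, 292.241] pointing down, gripper open.
Joint ranges: [-2.53, 2.53], [-0.77, 2.02], [0.04, 2.7], [-1, 4.14], [0.28, 2.66], [-3.11, 3.11]. Speed limits (rad/s): [2.57, 2.57, 3.14, 3.14, 3.14, 3.14].

## Interface

Orientations are given as [roll, pitch, yaw] about the fixed x, y, z axes, in that order (R = Rz(yaw) Ry(pitch) Rx(roll)).
In Python, from plant import readout, viewer, order, bot gives the robot as it stands.
- The arm moves only by the shell command python3 -m creep 'ROWS'. ROWS is text: rows parted by semicolons, each of 7 numbers parted by spaces: the shift along the world's x, y, z in m, then the turn, a rotation vector about the world's x, y, z in rad, then the opening in per cent of the stroke, from 0 (shut) to 100 (fully open). A call has 1 to 8 rows; each row shifts and turns the commanded pose from where the row before left it; what a row does not reach is not made up. A row lasts 1/12 s, in which the tool goes at most 41.7 mm and 7.16 degrees, less where a joint would pass 70% of its speed; a pose out of reach is approached as far as the arm can. A call is refused whole if a number of a shift passes 0.0417 or a number of a turn 0.125, either way. A call with a gripper value outside its range is refused whole. The fingers move at their own pace and stop on an object; the grip force is fixed at half the most. Time passes only in rows, so rows that do not move let the fingers close. It gives the time, the measured TCP pose, the force, the opening and the grip force at its end, in the units of the state.
- readout.get_obs(): the state, without advancing time (a new reading comes with each control period).
- viewer.capture(name): name is "scene" or "top"; returns the picture (384x512x3 uint8, red, green, blue); there is no depth.
- viewer.camera_info(name): a dict with "fx", "fy", "cx", "cy" (pixels), "D" ([k1, k2, p1, p2, k3] as OpenCV has them; the pictures are not rectified), "origin" and "rotation" of the camera in the world. Camera axes: x right, y up, looking along -z (the intrinsics and any distortion apply to the point x, -y, -z); pixel columns grow to the right and rows downward; lengths in mm; the calibration is good to about 2 mm. A picture is of the moment at which its call begins. camera_info takes no time and is no camera call.
- order.close_job(): hands the job in; it is judged then, once.
The state is a dict: "time": time; "joint_positions": joint angles; "dq": joint speeds; "tau": joint torques, N m; "tool_pos": TCP position; "tcp_rot": TCP orientation; "contact_force": force on the tool from outside, world axes, zero at the start; "moment": the same for the moment, N m; "grip_width": finger opening in mm; "finger_force": force on a finger pad.
Only numpy, scipy, OpenCV 4.12 (cv2) and the standard library are available. Lean on these libraries where they do the work, as an engineer would, in place of code of your own. Each camera call takes 0.05 s, during which the arm holds its last target. There are 200 camera calls.

## Task

Get the drilling jig ready for its next part. Using the sweep block, first sweep all the loose round slugs along the channel at the front of the jig's deck and off its open right-hand end into the shallow chip tray, while the red stop is still shut; then swing the stop aside, slide the drilled plate forward along the deck until it is out from under the hold-down lip (do not pry it up against the lip) before lifting it, and lay it flat in the deep white tray. Slide the blank plate fully home under the lip in its place, shut the red stop in front of it, and leave the sweep block standing on its foot on the bench, clear of the jig; do not knock over the grease bottle.

Things in the scene. Friction and masses are not known exactly. Their poses are not given: they have to be found in the camera images.
- jig: Drilling jig fixed to the bench, 240 (x) x 220 (y) x 40 mm: flat steel deck, top at z = 40 mm, on a green base. Origin under its centre at bench level; x points to the back of the jig (away from the robot at yaw 0; yaw varies up to 0.25 rad), y to its left. A rim 5 mm high and thick runs along the front edge. A plate lies at the back, long side along x, under the lip.
- channel (a point): Centre of the slug channel on the deck (jig x = -80, y = 0, z = 40 mm), axes as the jig's. The channel lies between the front rim (inner face 35 mm towards -x) and the shut red stop (its pivot boss 34.5 mm, its bar 38 mm towards +x; the bar ends at y = -15 mm) and runs along y to the deck's edges at y = +-110 mm; both ends are open. Sweep towards -y, where the chip tray is.
- guides (a point): Point on the deck midway between the two guide blocks, at their front (jig x = 35, y = 0, z = 40 mm), axes as the jig's. Blocks 15 mm high, inner faces at y = +-26.5 mm (1.5 mm play a side), running 55 mm back to the back stop (face at jig x = 90 mm); flared lead-ins, 14 mm high, reach 17 mm forward of this point and open to y = +-35 mm.
- lip: Steel hold-down lip across the back of the jig, 110 mm wide (y), 8 mm thick, underside 15 mm over the deck; it covers jig x = 60 to 115 mm, so 30 mm of the tail of a plate that is home lies under it with 3 mm of play above. Fixed to the jig; origin at the jig's origin but at the height of the lip's underside; axes as the jig's.
- plate_home (a point): Point on the deck (jig x = 30 mm, y = 0, z = 40 mm) where a plate's origin lies when that plate is home (tail against the back stop); axes as the jig's. Forward, out of the lip, is its -x.
- stop (a joint): Swing angle of the red stop, rad: 0 = shut (bar across, along the jig's -y from its pivot, 2 mm in front of a plate that is home, which cannot then slide forward); positive = swung forward and outward, clockwise from above; 1.57 = pointing to the jig's -x; end 1.75. Stiff (0.12 N m), stays where left. Bar 10 mm wide, 6.5 to 17.5 mm above the deck, 105 mm long from the pivot.
- stop_pivot (a point): Pivot of the red stop (jig x = -37, y = 90 mm), at deck height.
- stop_knob (a point): Top centre of the black upright knob on the red stop, 85 mm from the pivot: round, 14 mm across, standing 29 mm above the bar, top about 46.5 mm above the deck. It moves and turns with the stop; its axes are the stop's (bar along its -y).
- chip_tray: Shallow pale aluminium chip tray standing on the bench against the jig's right-hand (-y) end and moving with it, below the deck's edge: 105 x 161 mm outside, walls 2 mm thick and 22 mm high, floor 2 mm. Origin under its centre, at jig x = -72, y = -166 mm; its long side (its y) runs along the jig's x.
- plate_drilled: Drilled aluminium plate with two 20 mm through holes, 120 x 50 x 12 mm, 0.17 kg. Origin at the centre of its underside, x along its 120 mm side, z up. Starts home in the jig under the lip.
- plate_blank: Blank aluminium plate without holes, 120 x 50 x 12 mm, 0.19 kg, lying on the bench to the right. Origin at the centre of its underside, x along its 120 mm side, z up. Either end may go in first.
- sweeper: Sweep block standing on the bench to the right: black foot 60 (x) x 40 (y) x 14 mm high with an upright wooden grip rib 56 (x) x 18 (y) mm on top, up to z = 50 mm; 0.16 kg. Origin at the centre of its underside, x along the rib. Its 60 mm face sweeps the width of the channel.
- slug_1: Loose aluminium slug, a disc 20 mm across and 12 mm high, 12 g, lying in the front channel of the jig; origin at its very centre (6 mm above its underside), z along its axis. Not all five are there every time.
- slug_2: Loose aluminium slug, a disc 20 mm across and 12 mm high, 12 g, lying in the front channel of the jig; origin at its very centre (6 mm above its underside), z along its axis. Not all five are there every time.
- slug_3: Loose aluminium slug, a disc 20 mm across and 12 mm high, 12 g, lying in the front channel of the jig; origin at its very centre (6 mm above its underside), z along its axis. Not all five are there every time.
- slug_4: Loose aluminium slug, a disc 20 mm across and 12 mm high, 12 g, lying in the front channel of the jig; origin at its very centre (6 mm above its underside), z along its axis. Not all five are there every time.
- slug_5: Loose aluminium slug, a disc 20 mm across and 12 mm high, 12 g, lying in the front channel of the jig; origin at its very centre (6 mm above its underside), z along its axis. Not all five are there every time.
- white_tray: Deep white foam-lined tray fixed on the bench to the left, 150 (x) x 205 (y) mm outside, walls 4 mm thick and 62 mm high, floor 4 mm thick. Origin under its centre.
- grease: Black and yellow grease bottle with a red cap standing between the jig and the white tray, farther back, 44 mm across, 93 mm tall; origin at its foot.
Not all that is in view belongs to the job. Of the things that look like the sweeper, the middle-sized one is meant.

How it is judged:
By the outcome, as a careful person would: the job done as asked, in the order asked, and still so for the second after the job is handed in, with the robot touching nothing.
Of slug_1, slug_2, slug_3, slug_4, slug_5 only 2 to 5 are there at a start; the rules pass over those that are not, and their reading is None.
At some moment in a run one of plate_blank, sweeper may be knocked a few centimetres aside while the robot is not near it.
Once in a run the grip may slacken for a moment while it holds something.
It also fails if it takes over 210 s, if anything falls off the work surface, if the arm or the gripper's body presses on something with over 40 N, if the wrist force passes 120 N, or if a joint passes its speed limit or range.

## Working session

There is one attempt and no reset: what is moved stays moved. The work goes in short steps, Python scripts to look and compute and a shell command to move; the robot and the scene stay as the last step left them, time stands still between calls to the robot, and variables do not carry over. Pictures are saved under pics/ and viewed, at most 14 in all, crops included, and the job is handed in when it is done.

```bash
ls; mkdir -p pics; python3 - <<'E'
from plant import readout, viewer, order, bot
import cv2
print(readout.get_obs())
for n in("scene","top"):
    print(viewer.camera_info(n)); im=viewer.capture(n)
    cv2.imwrite(f"pics/{n}0.png",cv2.resize(im[:,:,::-1],(800,600),interpolation=cv2.INTER_CUBIC))
    cv2.imwrite(f"raw_{n}0.png",im[:,:,::-1])
E
```

```text
pics
{'time': 0.0, 'joint_positions': array([ 1.09699961e+00,  3.42754730e-01,  1.52500368e+00,  1.12190989e-05,
        1.27537744e+00, -1.46014044e-01]), 'dq': array([-0.00065251,  0.00146869, -0.00033133, -0.00050517, -0.00039916,
       -0.00123894]), 'tau': array([ 1.80094712e-04, -4.31237340e+01, -2.44222873e+01,  7.15648220e-02,
        5.59092604e-02, -1.45700860e-04]), 'tool_pos': array([168.86855042, 496.78934247, 291.53291769]), 'tcp_rot': array([-3.14006744e+00, -2.35142519e-04,  2.81380652e+00]), 'contact_force': array([-1.04449945,  0.10389927,  0.32561421]), 'moment': array([ 0.04455921,  0.01978317, -0.03241613]), 'finger_force': 0.0, 'grip_width': 91.6617853189007}
{'fx': 404.294411773048, 'fy': 404.294411773048, 'cx': 255.3161921982334, 'cy': 196.99004372173997, 'D': array([0.02941925, 0.        , 0.        , 0.        , 0.        ]), 'origin': array([-274.37252297, -975.33801608,  810.82009903]), 'rotation': array([ 1.0598664 , -0.01355354, -0.66589252])}
{'fx': 409.5892043048012, 'fy': 409.5892043048012, 'cx': 249.6388637690136, 'cy': 187.73526960303445, 'D': array([-0.1138775,  0.       ,  0.       ,  0.       ,  0.       ]), 'origin': array([ 383.49685321,   45.41804088, 1389.71908335]), 'rotation': array([ 0.11966325, -0.01329552, -1.58503656])}
```

View pics/scene0.png

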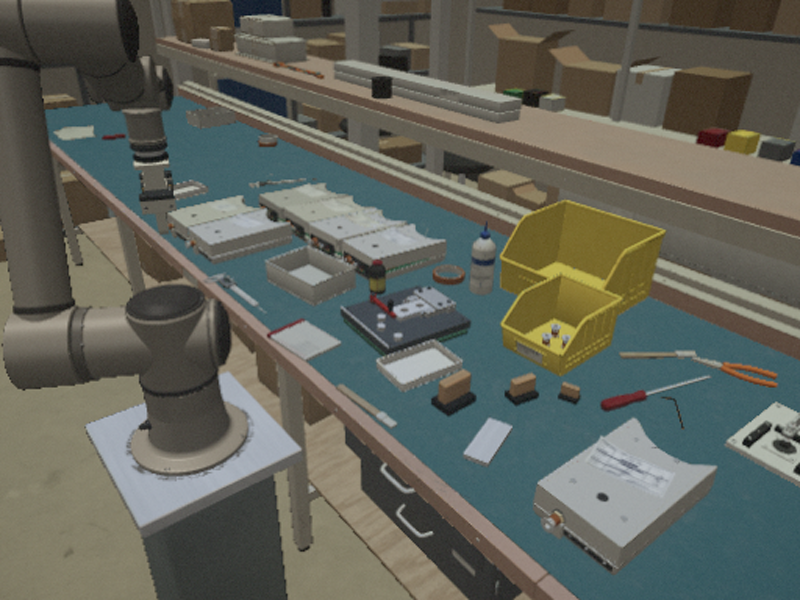

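View pics/top0.png

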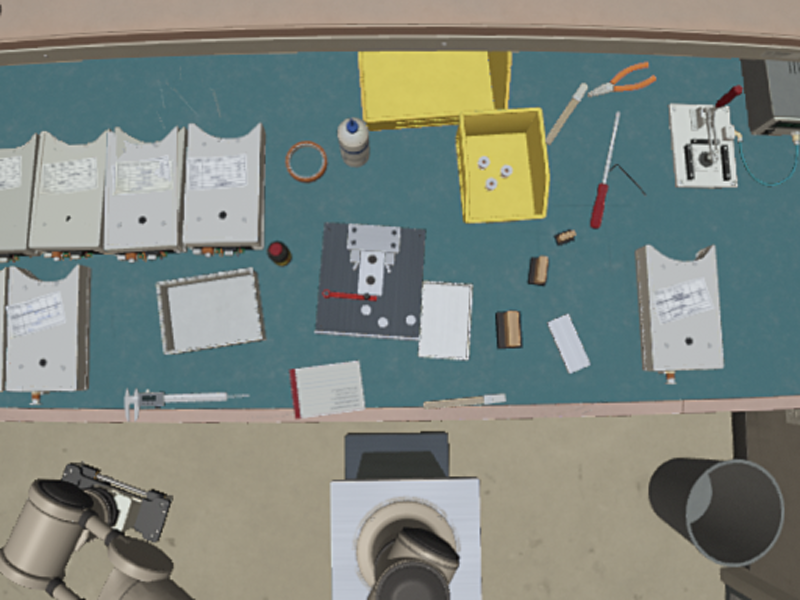

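The top view (800×600) shows the jig deck at about (370,282), three slugs at (366,310), (383,322) and (411,320), and the stop bar at (350,296). The blank is at (569,343), the white tray at (211,310), the chip tray at (445,320) and the grease cap at (279,251). There are three sweeper look-alikes: large (509,329), middle (539,270) and small (566,237). The middle one at (539,270) fits "middle-sized"; I'll confirm it in a crop.

```bash
cat > h.py <<'E'
import numpy as np, cv2
from scipy.spatial.transform import Rotation as Ro
from plant import readout, viewer, order, bot
def cam(n):
    c=viewer.camera_info(n); K=np.array([[c['fx'],0,c['cx']],[0,c['fy'],c['cy']],[0,0,1]]);
    return K,np.array(c['D']),np.array(c['origin']),Ro.from_euler('xyz',c['rotation']).as_matrix()
def ray(n,uv):
    K,D,o,R=cam(n); p=cv2.undistortPoints(np.float64(uv).reshape(-1,1,2),K,D).reshape(-1,2)
    return o,np.c_[p[:,0],-p[:,1],-np.ones(len(p))]@R.T
def onz(n,uv,z):
    o,d=ray(n,uv); return (o+d*((z-o[2])/d[:,2])[:,None])
def proj(n,P):
    K,D,o,R=cam(n); q=(np.float64(P).reshape(-1,3)-o)@R; q=q*[1,-1,-1]
    return cv2.projectPoints(q,np.zeros(3),np.zeros(3),K,D)[0].reshape(-1,2)
def tri(uv1,uv2):  # scene, top
    (o1,d1),(o2,d2)=ray('scene',uv1),ray('top',uv2); A=np.c_[d1[0],-d2[0]]
    s=np.linalg.lstsq(A,o2-o1,rcond=None)[0]; a,b=o1+d1[0]*s[0],o2+d2[0]*s[1]
    return (a+b)/2,np.linalg.norm(a-b)
def grab(n):
    im=viewer.capture(n); return im
def blobs(mask,box,amin=10):  # box x0,y0,x1,y1
    m=np.zeros_like(mask,np.uint8); x0,y0,x1,y1=box; m[y0:y1,x0:x1]=mask[y0:y1,x0:x1]
    cs=cv2.findContours(m,cv2.RETR_EXTERNAL,cv2.CHAIN_APPROX_NONE)[0]
    return sorted([c for c in cs if cv2.contourArea(c)>=amin],key=cv2.contourArea,reverse=True)
E
python3 - <<'E'
from h import *
a=cv2.imread('raw_top0.png');b=cv2.imread('raw_scene0.png')
A=cv2.resize(a[130:250,190:390],(800,480),interpolation=cv2.INTER_CUBIC)
cv2.imwrite('pics/c_top0.png',A)
B=cv2.resize(b[155:305,165:385],(800,545),interpolation=cv2.INTER_CUBIC)
cv2.imwrite('pics/c_scene0.png',B)
E
```

```text
(no output)
```

View pics/c_top0.png

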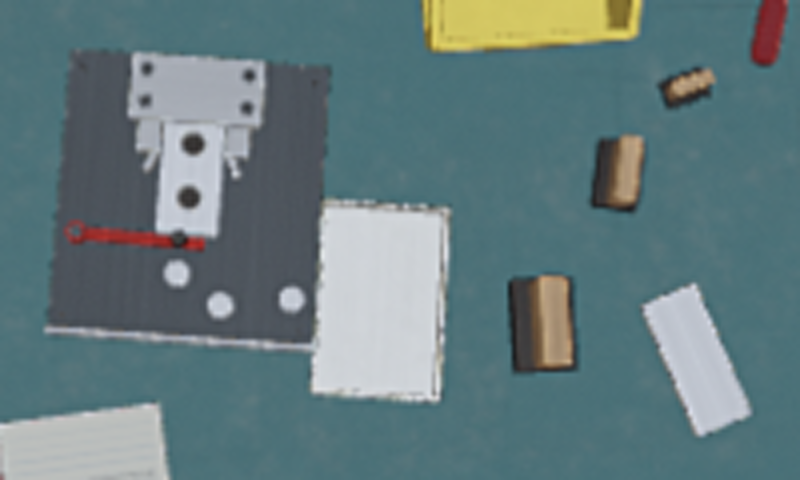

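View pics/c_scene0.png

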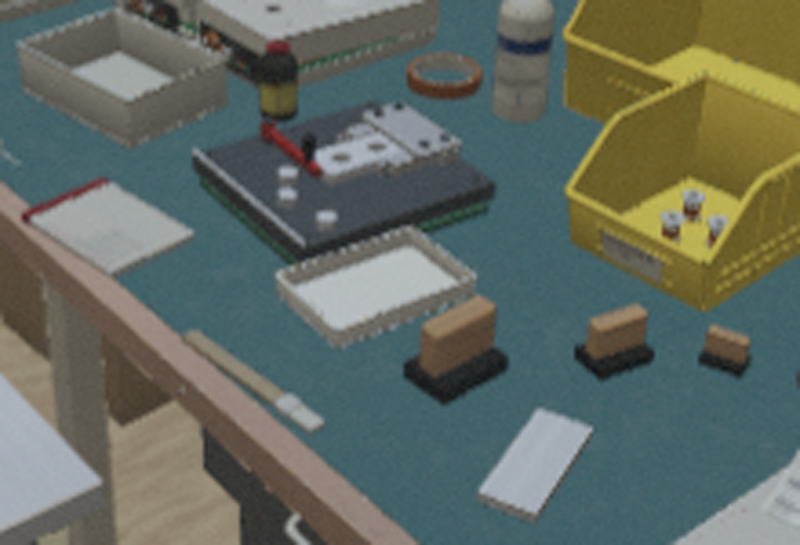

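The crops confirm the middle-sized sweeper at top-crop (618,172), with smaller and larger look-alikes on either side. There are three slugs at (177,274), (220,305) and (292,298), and the stop is shut. Now the numbers.

```bash
python3 - <<'E'
from h import *
T=cv2.imread('raw_top0.png');S=cv2.imread('raw_scene0.png')
hs=cv2.cvtColor(T,cv2.COLOR_BGR2HSV);hS=cv2.cvtColor(S,cv2.COLOR_BGR2HSV)
def rect(n,c,z):
    P=onz(n,c.reshape(-1,2),z)[:,:2].astype(np.float32); return P
# jig from hand corners, deck z 40 (front rim 45)
c=np.array([[72,50],[330,68],[313,349],[46,330]])/4+[190,130]
P=np.r_[onz('top',c[:2],40),onz('top',c[2:],45)][:,:2]; print('jig corners',P.round(1).tolist(), 'sides',[np.linalg.norm(P[i]-P[i-1]).round(1) for i in range(4)])
dk=((hs[...,2]<110)&(hs[...,1]<75)).astype(np.uint8)
for c in blobs(dk,(200,138,276,220),50)[:2]:
    q=rect('top',c,40); print('dark',cv2.minAreaRect(q))
wh=((hs[...,2]>150)&(hs[...,1]<45)).astype(np.uint8); whS=((hS[...,2]>150)&(hS[...,1]<45)).astype(np.uint8)
for nm,m,n,box,z in [('slug',wh,'top',(228,193,268,211),52),('slug',whS,'scene',(235,195,262,222),52),('blank',wh,'top',(348,198,380,242),12),('blank',whS,'scene',(295,265,330,300),12),
   ('drilled',wh,'top',(228,155,247,192),52)]:
    for c in blobs(m,box,8):
        q=rect(n,c,z); M=cv2.moments(c); print(nm,n,'px',round(M['m10']/M['m00'],1),round(M['m01']/M['m00'],1),cv2.minAreaRect(q))
wd=((hs[...,0]<22)&(hs[...,1]>70)&(hs[...,2]>90)).astype(np.uint8);wdS=((hS[...,0]<22)&(hS[...,1]>70)&(hS[...,2]>90)).astype(np.uint8)
for c in blobs(wd,(335,160,355,186),8)+blobs(wd,(315,195,337,226),8): print('wood top',cv2.minAreaRect(rect('top',c,50)),cv2.minAreaRect(c)[0])
for c in blobs(wdS,(325,237,345,256),8): print('wood scene',cv2.minAreaRect(rect('scene',c,50)),cv2.minAreaRect(c)[0])
rd=(((hs[...,0]<8)|(hs[...,0]>172))&(hs[...,1]>130)).astype(np.uint8)
for c in blobs(rd,(200,180,250,200),5)+blobs(rd,(165,145,195,175),5): print('red',cv2.minAreaRect(rect('top',c,57)),c.reshape(-1,2).min(0),c.reshape(-1,2).max(0))
# white tray rim corners hand (800x600 px)
w=np.array([[157,283],[252,269],[264,340],[167,354]])*.64
print('tray',onz('top',w,62).round(0).tolist())
g=onz('top',[[279*.64,250*.64]],93);print('grease',g)
# heights from two views: middle sweeper rib ends top, blank corners
for s,t in [((590,325),(622,136)),((646,306),(643,137)),((542,408),(643,305)),((593,427),(697,284)),((481,492),(698,437)),((530,517),(750,412)),((288,172),(177,274)),((288,193),(220,305)),((327,215),(292,298))]:
    print('tri',tri([165+s[0]*.275,155+s[1]*.2752],[190+t[0]/4,130+t[1]/4]))
E
```

```text
jig corners [[700.7, 163.2], [682.7, -53.8], [446.6, -34.5], [465.0, 184.5]] sides [np.float64(236.7), np.float64(217.8), np.float64(236.9), np.float64(219.8)]
dark ((578.194091796875, 66.84427642822266), (220.6587371826172, 234.23614501953125), 85.15311431884766)
slug top px 262.5 204.5 ((488.2465515136719, -16.008747100830078), (16.399070739746094, 16.458711624145508), 89.02525329589844)
slug top px 233.7 197.8 ((510.8617858886719, 78.74774169921875), (16.39838981628418, 19.77452278137207), 89.4005355834961)
slug top px 244.5 205.7 ((485.74761962890625, 42.99688720703125), (16.370773315429688, 16.404552459716797), 89.24563598632812)
slug scene px 256.7 198.2 ((566.8922119140625, 71.13819885253906), (54.638343811035156, 34.86808776855469), 52.25704574584961)
blank top px 363.8 219.5 ((435.20458984375, -361.90081787109375), (120.66900634765625, 51.5571174621582), 22.152616500854492)
blank scene px 312.0 281.3 ((437.11810302734375, -359.7863464355469), (120.33592987060547, 48.75279998779297), 21.42137908935547)
drilled top px 237.0 170.5 ((598.9531860351562, 66.45144653320312), (59.81
[... 976 characters left out ...]
17.73893044, -312.614886  ,   57.67513013]), np.float64(0.7106151625417526))
tri (array([ 482.41957809, -319.64753455,   13.34597936]), np.float64(3.838198335994522))
tri (array([ 498.05346078, -365.46676092,   15.72947497]), np.float64(0.2797147391137906))
tri (array([ 370.06164753, -363.04149075,   12.8657628 ]), np.float64(4.626342138925834))
tri (array([ 386.7419535 , -406.84937293,   10.83184406]), np.float64(4.217385163330059))
tri (array([510.0470308 ,  75.68225827,  52.31108602]), np.float64(2.1680755375502465))
tri (array([484.03521473,  40.8064766 ,  53.10714599]), np.float64(2.074831270536133))
tri (array([488.44743939, -17.82616277,  54.5239979 ]), np.float64(1.0406198963512026))
```

```bash
cat >> h.py <<'E'
JC=np.array([575.,65.5]); JY=-0.085
def j2w(x,y): c,s=np.cos(JY),np.sin(JY); return JC+[c*x-s*y,s*x+c*y]
def w2j(p): c,s=np.cos(JY),np.sin(JY); d=np.array(p)[:2]-JC; return np.array([c*d[0]+s*d[1],-s*d[0]+c*d[1]])
E
python3 - <<'E'
from h import *
t=lambda x,y:[[190+x/4,130+y/4]]
for n,p,z in [('pivot',(77,232),57.5),('knob',(179,239),86.5),('plateFL',(157,236),52),('plateFR',(221,237),52),('plate back L',(163,123),52),('plate back R',(225,124),52),('lipBL',(132,52),63),('lipBR',(266,62),63),('lipFL',(128,117),63),('lipFR',(263,130),63),('chip FL',(311,394),22),('chip BR',(451,208),22),('chip FR',(441,402),22)]:
    w=onz('top',t(*p),z)[0]; print(n,w.round(1),'jig',w2j(w).round(1))
for n,p,z in [('ribBR',(643,137),50),('ribFR',(634,208),50),('ribBL',(621,136),50),('ribFL',(613,204),50),('footBL',(599,138),14),('footFL',(591,206),14),('footFR',(634,212),14)]:
    print(n,onz('top',t(*p),z)[0].round(1))
E
```

```text
pivot [544.2 157.7  57.5] jig [-38.5  89.3]
knob [534.   73.6  86.5] jig [-41.5   4.6]
plateFL [540.7  92.4  52. ] jig [-36.4  23.9]
plateFR [539.3  39.8  52. ] jig [-33.4 -28.6]
plate back L [635.   86.7  52. ] jig [58.  26.2]
plate back R [633.5  35.3  52. ] jig [ 60.9 -25.1]
lipBL [693.  111.5  63. ] jig [113.6  55.9]
lipBR [683.2   0.8  63. ] jig [113.3 -55.3]
lipFL [638.3 115.1  63. ] jig [58.9 54.8]
lipFR [626.1   4.2  63. ] jig [ 56.1 -56.7]
chip FL [410.2 -33.5  22. ] jig [-155.8 -112.6]
chip BR [ 564.9 -155.    22. ] jig [   8.7 -220.6]
chip FR [ 401.8 -142.    22. ] jig [-154.9 -221.4]
ribBR [ 619.4 -314.9   50. ]
ribFR [ 559.4 -304.5   50. ]
ribBL [ 620.4 -296.2   50. ]
ribFL [ 563.  -286.9   50. ]
footBL [ 625.2 -286.1   14. ]
footFL [ 566.3 -276.7   14. ]
footFR [ 560.7 -313.8   14. ]
```

```bash
sed -i 's/JC=np.array(\[575.,65.5\])/JC=np.array([572.8,65.])/' h.py
R="x"
python3 -m creep '0.0176 -0.0333 0 0 0 0.04 100;0.0176 -0.0333 0 0 0 0.04 100;0.0176 -0.0333 0 0 0 0.04 100;0.0176 -0.0333 0 0 0 0.038 100;0.0176 -0.0333 0 0 0 0 100;0.0176 -0.0333 0 0 0 0 100;0.0176 -0.0333 0 0 0 0 100;0.0176 -0.0333 0 0 0 0 100'
python3 -m creep '0.0176 -0.0333 0 0 0 0 100;0.0176 -0.0333 0 0 0 0 100;0.0176 -0.0333 0 0 0 0 100;0.0176 -0.0333 0 0 0 0 100;0.0176 -0.0333 0 0 0 0 100;0.0176 -0.0333 0 0 0 0 100;0.0176 -0.0333 0 0 0 0 100;0.0176 -0.0333 0 0 0 0 100'
python3 -m creep '0.0176 -0.0333 0 0 0 0 100;0.0176 -0.0333 0 0 0 0 100;0.0176 -0.0333 0 0 0 0 100;0.0176 -0.0333 0 0 0 0 100;0.0176 -0.0333 0 0 0 0 100;0.0176 -0.0333 0 0 0 0 100;0.0176 -0.0333 0 0 0 0 100;0.0176 -0.0333 0 0 0 0 100'
python3 -m creep '0 0 -0.035 0 0 0 100;0 0 -0.035 0 0 0 100;0 0 -0.035 0 0 0 100;0 0 -0.03 0 0 0 100;0 0 0 0 0 0 100;0 0 0 0 0 0 100'
python3 - <<'E'
from h import *
a=viewer.capture('scene')[:,:,::-1]; cv2.imwrite('pics/s1.png',cv2.resize(a[200:290,290:400],(770,630-30),interpolation=cv2.INTER_CUBIC))
E
```

```text
time: 0.77
tool_pos: [310.0, 229.0, 292.1]
tcp_rot: [-3.142, -0.0, 2.972]
contact_force: [0.5, 0.3, 0.4]
grip_width: 91.8
finger_force: 0.0
time: 1.43
tool_pos: [450.9, -37.7, 292.1]
tcp_rot: [3.141, -0.0, 2.971]
contact_force: [0.5, -0.1, -0.6]
grip_width: 91.5
finger_force: 0.0
time: 2.1
tool_pos: [591.8, -303.8, 291.6]
tcp_rot: [3.141, -0.001, 2.972]
contact_force: [1.0, -0.8, 0.3]
grip_width: 91.4
finger_force: 0.0
time: 2.6
tool_pos: [590.7, -301.7, 155.7]
tcp_rot: [3.14, -0.004, 2.972]
contact_force: [0.1, 0.1, 0.9]
grip_width: 92.0
finger_force: 0.0
```

View pics/s1.png

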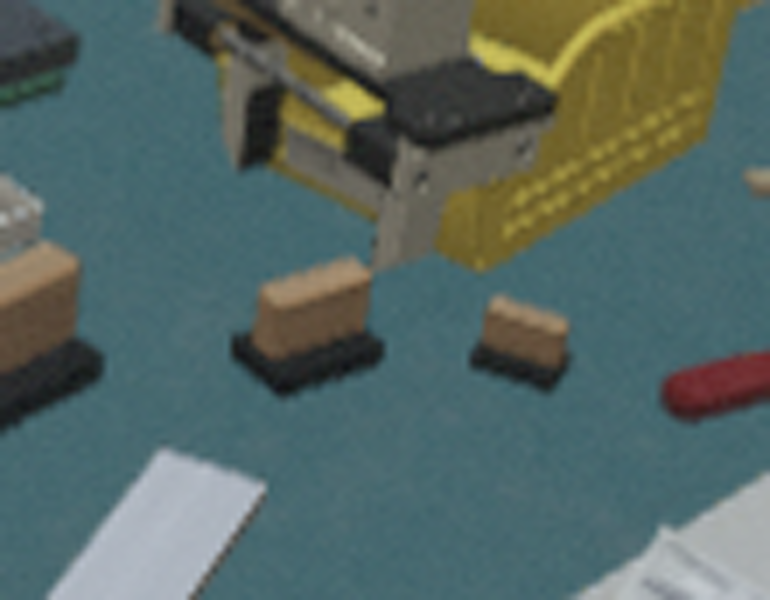

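The middle sweeper stands below the open fingers, with its rib at (315,310) between the left finger (245,110) and the right finger (410,200). Descend and grip.

```bash
python3 -m creep '0 0.001 -0.025 0 0 0 100;0 0 -0.025 0 0 0 100;0 0 -0.0227 0 0 0 100;0 0 0 0 0 0 100;0 0 0 0 0 0 0;0 0 0 0 0 0 0;0 0 0 0 0 0 0;0 0 0 0 0 0 0'
python3 -m creep '0 0 0 0 0 0 0;0 0 0 0 0 0 0;0 0 0 0 0 0 0;0 0 0 0 0 0 0;0 0 0 0 0 0 0'
```

```text
time: 3.32
tool_pos: [592.3, -301.7, 86.9]
tcp_rot: [-3.14, 0.003, 2.972]
contact_force: [-0.0, 0.7, -0.2]
grip_width: 69.6
finger_force: 0.0
time: 3.73
tool_pos: [591.4, -301.1, 84.5]
tcp_rot: [3.141, -0.0, 2.972]
contact_force: [0.6, -0.5, -0.4]
grip_width: 36.5
finger_force: 0.0
```

```bash
python3 -m creep '0 0 0 0 0 0 0;0 0 0 0 0 0 0;0 0 0 0 0 0 0;0 0 0 0 0 0 0;0 0 0 0 0 0 0'
python3 -m creep '0 0 0.015 0 0 0 0;0 0 0.03 0 0 0 0;0 0 0.03 0 0 0 0;0 0 0.03 0 0 0 0;0 0 0 0 0 0 0;0 0 0 0 0 0 0'
python3 -m creep '-0.0078 0.0362 0 0 0 0.0424 0;-0.0078 0.0362 0 0 0 0.0424 0;-0.0078 0.0362 0 0 0 0 0;-0.0078 0.0362 0 0 0 0 0;-0.0078 0.0362 0 0 0 0 0;-0.0078 0.0362 0 0 0 0 0'
python3 -m creep '-0.0078 0.0362 0 0 0 0 0;-0.0078 0.0362 0 0 0 0 0;-0.0078 0.0362 0 0 0 0 0;-0.0078 0.0362 0 0 0 0 0;-0.0078 0.0362 0 0 0 0 0;-0.0073 0.0367 0 0 0 0 0'
python3 -m creep '0 0 0 0 0 0 0;0 0 0 0 0 0 0;0 0 0 0 0 0 0'
python3 - <<'E'
from h import *
for n,(x0,y0,x1,y1) in dict(top=(190,130,390,250),scene=(165,155,385,305)).items():
    a=viewer.capture(n)[:,:,::-1]; cv2.imwrite(f'raw_{n}2.png',a); cv2.imwrite(f'pics/{n}2.png',cv2.resize(a[y0:y1,x0:x1],(800,800*(y1-y0)//(x1-x0)),interpolation=cv2.INTER_CUBIC))
o=[readout.get_obs()]; print(o[0]['tool_pos'],o[0]['finger_force'],o[0]['grip_width'],w2j(o[0]['tool_pos']))
E
```

```text
time: 4.15
tool_pos: [591.4, -301.0, 84.4]
tcp_rot: [3.141, -0.0, 2.972]
contact_force: [-1.4, 0.4, 0.6]
grip_width: 17.7
finger_force: 30.0
time: 4.65
tool_pos: [592.0, -301.6, 191.4]
tcp_rot: [-3.14, 0.004, 2.972]
contact_force: [-0.2, 0.7, -2.1]
grip_width: 18.0
finger_force: 30.0
time: 5.15
tool_pos: [542.9, -82.1, 187.6]
tcp_rot: [3.141, -0.004, 3.056]
contact_force: [-0.1, -0.0, -2.2]
grip_width: 17.8
finger_force: 30.0
time: 5.65
tool_pos: [496.6, 135.2, 187.8]
tcp_rot: [-3.141, -0.003, 3.056]
contact_force: [0.4, -0.2, -1.2]
grip_width: 17.9
finger_force: 30.0
time: 5.9
tool_pos: [497.8, 133.5, 188.4]
tcp_rot: [-3.141, -0.002, 3.057]
contact_force: [0.1, -0.4, -2.3]
grip_width: 17.9
finger_force: 30.0
[498.34511965 132.56205689 188.80145327] 29.999542236328125 17.669728675996605 [-79.92193607  60.99708906]
```

View pics/scene2.png

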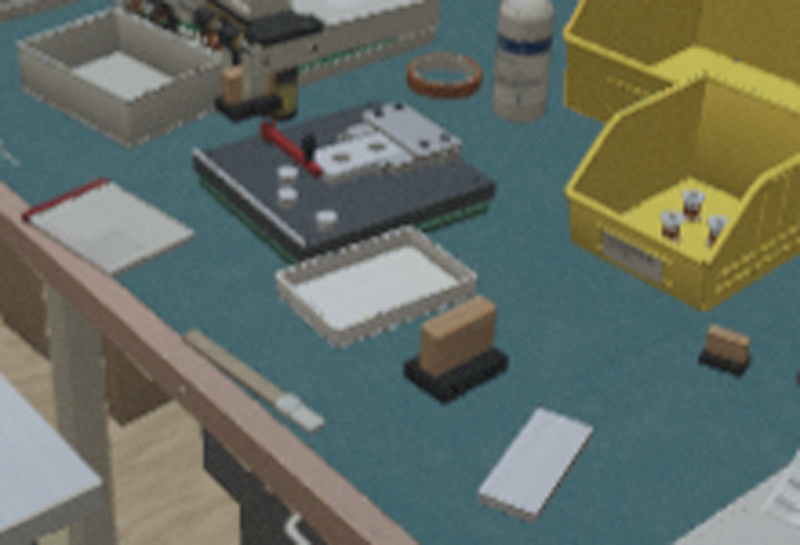

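The sweep block hangs level in the gripper at (248,100). The slugs (288,172), (288,193) and (327,215) and the stop are untouched. Lower to just above the deck.

```bash
python3 -m creep '0 0 -0.025 0 0 0 0;0 0 -0.025 0 0 0 0;0 0 -0.007 0 0 0 0;0 0 0 0 0 0 0;0 0 0 0 0 0 0;0 0 0 0 0 0 0'
python3 - <<'E'
from h import *
a=viewer.capture('scene')[:,:,::-1].copy()
o=readout.get_obs()['tool_pos']; print(o,w2j(o)); j=w2j(o); z=o[2]-84.4
u0,v0,u1,v1=210,165,310,235; b=cv2.resize(a[v0:v1,u0:u1],(800,560),interpolation=cv2.INTER_CUBIC)
def dr(pts,col):
    p=((proj('scene',pts)-[u0,v0]+.5)*8-.5).astype(int)
    for i in range(len(p)-1): cv2.line(b,tuple(map(int,p[i])),tuple(map(int,p[i+1])),col,1)
f=[[*j2w(j[0]+sx*30,j[1]+sy*20),z+14] for sx,sy in [(-1,1),(-1,-1),(1,-1),(1,1),(-1,1)]]; dr(f,(255,0,255))
dr([[*j2w(-115,110),45],[*j2w(-115,-110),45]],(0,255,255)); dr([[*j2w(-120,110),40],[*j2w(-120,-110),40],[*j2w(120,-110),40],[*j2w(120,110),40]],(0,255,0))
cv2.imwrite('pics/s3.png',b)
E
```

```text
time: 6.5
tool_pos: [499.2, 133.4, 133.7]
tcp_rot: [3.141, 0.002, 3.056]
contact_force: [0.4, 0.1, -2.2]
grip_width: 17.9
finger_force: 30.0
[499.20248152 133.5394059  133.81787427] [-79.15064423  62.04369756]
```

View pics/s3.png

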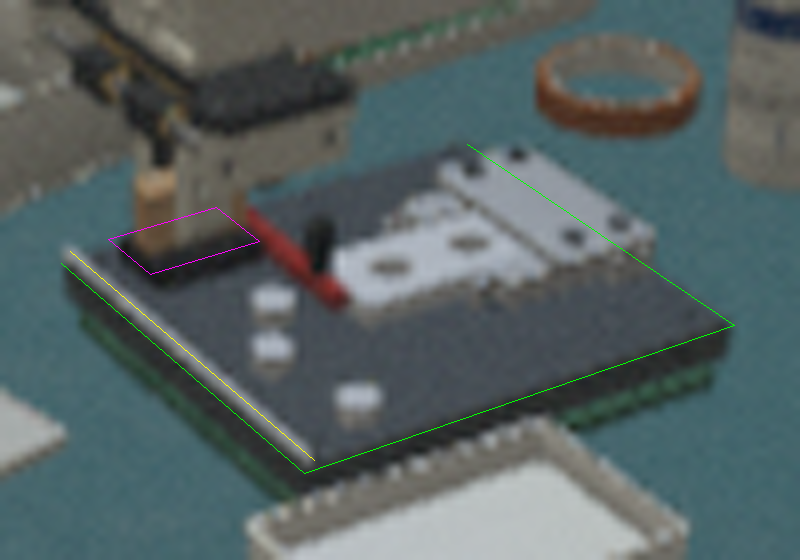

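```bash
python3 -m creep '0 0 -0.004 0 0 0 0;0 0 -0.0042 0 0 0 0;0 0 0 0 0 0 0;0 0 0 0 0 0 0;0 0 0 0 0 0 0'
python3 -m creep '-0.001 -0.012 0 0 0 0 0;-0.001 -0.012 0 0 0 0 0;0 0 0 0 0 0 0;0 0 0 0 0 0 0'
```

```text
time: 6.97
tool_pos: [498.4, 133.8, 124.4]
tcp_rot: [3.141, 0.0, 3.057]
contact_force: [1.3, 1.4, -0.6]
grip_width: 17.8
finger_force: 30.0
time: 7.3
tool_pos: [496.2, 108.6, 124.4]
tcp_rot: [-3.141, -0.0, 3.055]
contact_force: [-0.4, -1.2, 0.8]
grip_width: 18.0
finger_force: 30.0
```

```bash
python3 -m creep '0 0 0.0008 0 0 0 0;-0.001 -0.012 0 0 0 0 0;-0.001 -0.012 0 0 0 0 0;-0.001 -0.012 0 0 0 0 0;-0.001 -0.012 0 0 0 0 0'
python3 -m creep '-0.001 -0.012 0 0 0 0 0;-0.001 -0.012 0 0 0 0 0;-0.001 -0.012 0 0 0 0 0;-0.001 -0.012 0 0 0 0 0;-0.001 -0.012 0 0 0 0 0'
python3 - <<'E'
from h import *
o=readout.get_obs()['tool_pos']; print(o,w2j(o))
E
```

```text
time: 7.72
tool_pos: [492.0, 60.4, 125.0]
tcp_rot: [-3.142, -0.0, 3.057]
contact_force: [-0.3, 0.7, -0.9]
grip_width: 17.9
finger_force: 30.0
time: 8.13
tool_pos: [487.2, 0.4, 125.2]
tcp_rot: [3.142, 0.0, 3.056]
contact_force: [-0.2, 0.4, -2.0]
grip_width: 18.0
finger_force: 30.0
[4.87196910e+02 4.41715295e-01 1.25167967e+02] [-79.81318571 -71.59271222]
```

```bash
python3 -m creep '-0.001 -0.012 0 0 0 0 0;-0.001 -0.012 0 0 0 0 0;-0.001 -0.012 0 0 0 0 0;-0.001 -0.012 0 0 0 0 0;0 0 0 0 0 0 0;0 0 0 0 0 0 0'
python3 -m creep '0 0 0.03 0 0 0 0;0 0 0.035 0 0 0 0;0 0 0.035 0 0 0 0;0.01 0.035 0 0 0 0 0;0.01 0.035 0 0 0 0 0;0.01 0.035 0 0 0 0 0;0 0 0 0 0 0 0;0 0 0 0 0 0 0'
python3 - <<'E'
from h import *
o=readout.get_obs(); print(o['tool_pos'],o['finger_force'])
b=[]
for n,(x0,y0,x1,y1) in dict(top=(190,130,390,250),scene=(165,155,385,275)).items():
    a=viewer.capture(n)[:,:,::-1]; cv2.imwrite(f'raw_{n}4.png',a)
    b.append(cv2.resize(a[y0:y1,x0:x1],(500,300),interpolation=cv2.INTER_CUBIC))
cv2.imwrite('pics/b4.png',np.vstack(b))
E
```

```text
time: 8.63
tool_pos: [483.3, -47.0, 125.1]
tcp_rot: [3.141, -0.0, 3.055]
contact_force: [1.2, 0.1, -1.8]
grip_width: 17.9
finger_force: 30.0
time: 9.3
tool_pos: [513.2, 61.0, 225.0]
tcp_rot: [3.141, -0.0, 3.061]
contact_force: [0.2, 0.1, -1.9]
grip_width: 18.0
finger_force: 30.0
[513.16308592  60.9845752  224.97661402] 29.999974966049194
```

View pics/b4.png

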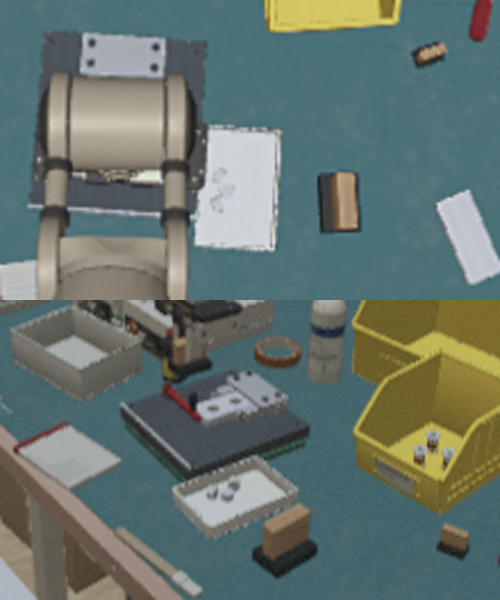

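All three slugs lie in the chip tray (scene crop (213,492), (228,485), (232,496)) and the channel is empty. The blank has been knocked and is now around top crop (468,237). Park the sweep block.

```bash
python3 -m creep '0.0079 -0.0362 0 0 0 0 0;0.0079 -0.0362 0 0 0 0 0;0.0079 -0.0362 0 0 0 0 0;0.0079 -0.0362 0 0 0 0 0;0.0079 -0.0362 0 0 0 0 0;0.0079 -0.0362 0 0 0 0 0;0.0079 -0.0362 0 0 0 0 0;0.0079 -0.0362 0 0 0 0 0'
python3 -m creep '0.0079 -0.0362 0 0 0 0 0;0.0079 -0.0362 0 0 0 0 0;0 0 -0.035 0 0 0 0;0 0 -0.035 0 0 0 0;0 0 -0.03 0 0 0 0;0 0 -0.03 0 0 0 0;0 0 0 0 0 0 0;0 0 0 0 0 0 0'
python3 -m creep '0 0 -0.005 0 0 0 0;0 0 -0.005 0 0 0 0;0 0 0 0 0 0 0;0 0 0 0 0 0 0'
```

```text
time: 10.07
tool_pos: [575.6, -234.0, 225.0]
tcp_rot: [3.141, -0.001, 3.054]
contact_force: [0.0, 0.7, -2.5]
grip_width: 17.9
finger_force: 30.0
time: 10.73
tool_pos: [590.8, -303.7, 93.7]
tcp_rot: [3.139, -0.004, 3.055]
contact_force: [0.8, 0.8, -1.1]
grip_width: 18.0
finger_force: 30.0
time: 11.07
tool_pos: [592.6, -303.4, 86.3]
tcp_rot: [-3.141, 0.001, 3.057]
contact_force: [0.9, 0.4, -1.6]
grip_width: 18.0
finger_force: 30.0
```

```bash
python3 -m creep '0 0 -0.0015 0 0 0 0;0 0 0 0 0 0 0;0 0 0 0 0 0 45;0 0 0 0 0 0 45;0 0 0 0 0 0 45;0 0 0 0 0 0 45;0 0 0 0 0 0 45'
python3 -m creep '0 0 0.025 0 0 0 45;0 0 0.035 0 0 0 45;0 0 0.03 0 0 0 45;-0.0055 0.037 0 0 0 0 45;-0.0055 0.037 0 0 0 0 45;-0.0055 0.037 0 0 0 0 45;-0.0055 0.037 0 0 0 0 45;-0.0055 0.037 0 0 0 0 45'
python3 -m creep '-0.0055 0.037 0 0 0 0 45;-0.0055 0.037 0 0 0 0 45;-0.0055 0.037 0 0 0 0 45;-0.0055 0.037 0 0 0 0 45;-0.0055 0.037 0 0 0 0 45;0 0 0 0 0 0 45;0 0 0 0 0 0 45;0 0 0 0 0 0 45'
python3 - <<'E'
from h import *
o=readout.get_obs()['tool_pos'];print(o,'knob delta',j2w(-37,5)-o[:2])
T=viewer.capture('top')[:,:,::-1];S=viewer.capture('scene')[:,:,::-1]
for n,I,box,bs in(('top',T,(345,195,400,245),(335,155,360,190)),('scene',S,(290,255,350,310),(320,230,350,262))):
    h=cv2.cvtColor(np.ascontiguousarray(I),cv2.COLOR_BGR2HSV); m=((h[...,2]>150)&(h[...,1]<45)).astype(np.uint8)
    for c in blobs(m,box,50): print(n,'blank',cv2.minAreaRect(onz(n,c.reshape(-1,2),12)[:,:2].astype(np.float32)))
    w=((h[...,0]<22)&(h[...,1]>70)&(h[...,2]>90)).astype(np.uint8)
    for c in blobs(w,bs,20): print(n,'wood',cv2.minAreaRect(onz(n,c.reshape(-1,2),50)[:,:2].astype(np.float32)))
E
```

```text
time: 11.65
tool_pos: [592.4, -303.2, 83.7]
tcp_rot: [3.142, 0.0, 3.057]
contact_force: [0.6, -0.2, 0.4]
grip_width: 40.9
finger_force: 0.0
time: 12.32
tool_pos: [564.2, -116.7, 173.8]
tcp_rot: [3.142, 0.0, 3.056]
contact_force: [0.5, -0.2, -0.3]
grip_width: 41.3
finger_force: 0.0
time: 12.98
tool_pos: [537.5, 66.6, 173.8]
tcp_rot: [-3.141, 0.001, 3.057]
contact_force: [0.1, -0.4, 0.6]
grip_width: 41.0
finger_force: 0.0
[537.51994924  66.55761397 173.77459069] knob delta [-1.16187878  6.56554867]
top blank ((417.31524658203125, -408.3646240234375), (121.35552215576172, 52.141883850097656), 21.786256790161133)
top wood ((593.215087890625, -300.9676513671875), (20.43004035949707, 54.76536178588867), 87.43464660644531)
scene blank ((419.2746276855469, -406.4038391113281), (121.15559387207031, 48.81875228881836), 21.415237426757812)
scene wood ((578.6923217773438, -315.7785339355469), (37.37743377685547, 79.50997161865234), 88.3724136352539)
```

```bash
python3 -m creep '-0.0015 0.0065 0 0 0 0 45;0 0 -0.02 0 0 0 45;0 0 -0.025 0 0 0 45;0 0 0 0 0 0 45;0 0 0 0 0 0 0;0 0 0 0 0 0 0;0 0 0 0 0 0 0;0 0 0 0 0 0 0'
python3 -m creep '0 0 0 0 0 0 0;0 0 0 0 0 0 0;0 0 0 0 0 0 0'
python3 - <<'E'
from h import *
o=readout.get_obs();print(o['tool_pos'],w2j(o['tool_pos']))
p0=np.array([-37,90])
for i in range(13):
    t=i*.13; a=j2w(-37-85*np.sin(t),90-85*np.cos(t)); 
    if i: print(i,((a-b)/1000).round(4))
    b=a
E
```

```text
time: 13.75
tool_pos: [536.5, 73.1, 129.9]
tcp_rot: [3.141, 0.002, 3.056]
contact_force: [0.3, 0.2, -0.5]
grip_width: 19.2
finger_force: 0.4
time: 14.0
tool_pos: [536.6, 75.5, 129.8]
tcp_rot: [3.138, 0.003, 3.056]
contact_force: [0.8, 12.4, 0.8]
grip_width: 12.9
finger_force: 30.0
[536.64046493  75.50616111 129.81737237] [-36.92093611   7.39836971]
1 [-0.0109  0.0017]
2 [-0.0106  0.0031]
3 [-0.0101  0.0044]
4 [-0.0095  0.0057]
5 [-0.0087  0.0069]
6 [-0.0077  0.0079]
7 [-0.0066  0.0089]
8 [-0.0054  0.0096]
9 [-0.0041  0.0103]
10 [-0.0027  0.0107]
11 [-0.0013  0.011 ]
12 [0.0001 0.011 ]
```

```bash
python3 -m creep '0 0.002 0 0 0 0 0;0 0 0 0 0 0 0;-0.0109 0.0017 0 0 0 -0.125 0;0 0 0 0 0 0 0;0 0 0 0 0 0 0'
python3 -m creep '-0.0106 0.0031 0 0 0 -0.125 0;-0.0101 0.0044 0 0 0 -0.125 0;-0.0095 0.0057 0 0 0 -0.125 0;-0.0087 0.0069 0 0 0 -0.125 0;0 0 0 0 0 0 0;0 0 0 0 0 0 0'
```

```text
time: 14.42
tool_pos: [525.3, 77.8, 129.7]
tcp_rot: [3.14, 0.002, 2.931]
contact_force: [1.0, 6.0, 3.5]
grip_width: 12.5
finger_force: 30.0
time: 14.92
tool_pos: [487.6, 98.1, 129.8]
tcp_rot: [3.137, 0.003, 2.431]
contact_force: [5.1, 5.9, -0.4]
grip_width: 13.1
finger_force: 30.0
```

```bash
python3 -m creep '-0.0077 0.0079 0 0 0 -0.125 0;-0.0066 0.0089 0 0 0 -0.125 0;-0.0054 0.0096 0 0 0 -0.125 0;-0.0041 0.0103 0 0 0 -0.125 0;0 0 0 0 0 0 0;0 0 0 0 0 0 0'
python3 -m creep '-0.0027 0.0107 0 0 0 -0.125 0;-0.0013 0.011 0 0 0 -0.125 0;0.0001 0.011 0 0 0 -0.1 0;0.0014 0.009 0 0 0 -0.1 0;0 0 0 0 0 0 0;0 0 0 0 0 0 0'
python3 - <<'E'
from h import *
o=readout.get_obs();print(o['tool_pos'],w2j(o['tool_pos']))
E
```

```text
time: 15.42
tool_pos: [464.5, 134.4, 129.9]
tcp_rot: [3.135, 0.001, 1.931]
contact_force: [6.0, 2.5, -0.8]
grip_width: 12.9
finger_force: 30.0
time: 15.92
tool_pos: [461.8, 175.4, 129.8]
tcp_rot: [3.136, -0.001, 1.481]
contact_force: [4.7, -2.8, 2.6]
grip_width: 12.8
finger_force: 30.0
[461.84600937 175.40917369 129.80462165] [-119.92689362  100.59082394]
```

```bash
python3 -m creep '0 0 0 0 0 0 40;0 0 0 0 0 0 40;0 0 0 0 0 0 40;0 0 0 0 0 0 40;0 0 0.03 0 0 0 40;0 0 0.03 0 0 0 40'
python3 -m creep '0.007 -0.008 0 0 0 0.121 85;0.007 -0.008 0 0 0 0.121 85;0.007 -0.008 0 0 0 0.121 85;0.007 -0.008 0 0 0 0.121 85;0.007 -0.008 0 0 0 0.121 85;0.007 -0.008 0 0 0 0.121 85;0.007 -0.008 0 0 0 0.121 85;0.007 -0.008 0 0 0 0.121 85'
python3 -m creep '0.008 -0.009 0 0 0 0.121 85;0.008 -0.009 0 0 0 0.121 85;0.008 -0.009 0 0 0 0.121 85;0.008 -0.009 0 0 0 0.121 85;0.008 -0.009 0 0 0 0.121 85;0 0 0 0 0 0 85;0 0 0 0 0 0 85'
python3 - <<'E'
from h import *
o=readout.get_obs();print(o['tool_pos'],'delta',j2w(-14,0)-o['tool_pos'][:2])
a=viewer.capture('scene')[:,:,::-1].copy();cv2.imwrite('pics/s5.png',cv2.resize(a[165:245,200:310],(770,560),interpolation=cv2.INTER_CUBIC))
E
```

```text
time: 16.42
tool_pos: [458.4, 175.2, 187.8]
tcp_rot: [-3.136, 0.002, 1.482]
contact_force: [1.1, -0.4, 0.2]
grip_width: 36.3
finger_force: 0.0
time: 17.08
tool_pos: [515.7, 111.1, 188.4]
tcp_rot: [-3.141, -0.001, 2.456]
contact_force: [0.3, 0.5, -0.9]
grip_width: 77.4
finger_force: 0.0
time: 17.67
tool_pos: [555.4, 66.3, 188.3]
tcp_rot: [3.141, -0.001, 3.05]
contact_force: [-0.6, 0.2, -0.6]
grip_width: 77.8
finger_force: 0.0
[555.40926438  66.31178453 188.28419017] delta [ 3.44128018 -0.12321697]
```

View pics/s5.png

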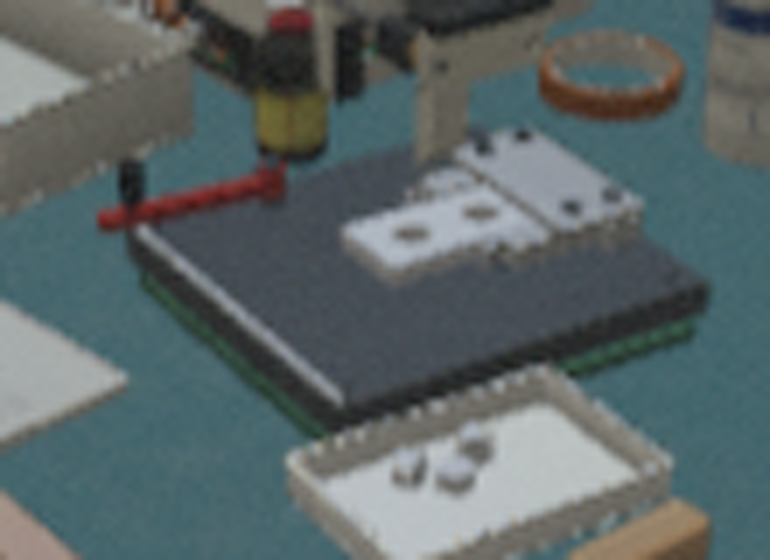

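The stop has swung aside (bar from (275,185) to (105,218)), and the drilled plate at (410,235) is free to come forward. Descend on it.

```bash
python3 -m creep '0 0 -0.03 0 0 0 85;0 0 -0.03 0 0 0 85;0 0 -0.019 0 0 0 85;0 0 0 0 0 0 85;0 0 0 0 0 0 85;0 0 -0.0015 0 0 0 85;0 0 0 0 0 0 85;0 0 0 0 0 0 85'
python3 -m creep '0 0 0 0 0 0 0;0 0 0 0 0 0 0;0 0 0 0 0 0 0;0 0 0 0 0 0 0;0 0 0 0 0 0 0;0 0 0 0 0 0 0'
```

```text
time: 18.38
tool_pos: [555.7, 66.7, 108.6]
tcp_rot: [3.141, 0.001, 3.054]
contact_force: [0.7, -0.2, 0.1]
grip_width: 78.3
finger_force: 0.0
time: 18.88
tool_pos: [555.6, 66.7, 108.2]
tcp_rot: [3.141, -0.0, 3.054]
contact_force: [-1.3, 1.0, 1.4]
grip_width: 49.6
finger_force: 29.9
```

```bash
python3 -m creep '0 0 0 0 0 0 0;-0.005 0.0004 0 0 0 0 0;-0.01 0.0009 0 0 0 0 0;-0.01 0.0008 0 0 0 0 0;0 0 0 0 0 0 0'
python3 -m creep '-0.01 0.0009 0 0 0 0 0;-0.01 0.0008 0 0 0 0 0;-0.01 0.0009 0 0 0 0 0;-0.01 0.0008 0 0 0 0 0;0 0 0 0 0 0 0;0 0 0 0 0 0 0'
```

```text
time: 19.3
tool_pos: [529.4, 68.5, 108.2]
tcp_rot: [-3.141, -0.001, 3.055]
contact_force: [-1.3, 0.0, -0.7]
grip_width: 49.6
finger_force: 29.9
time: 19.8
tool_pos: [490.3, 71.9, 108.2]
tcp_rot: [-3.141, -0.001, 3.055]
contact_force: [-4.5, 0.4, 4.5]
grip_width: 49.9
finger_force: 29.9
```

```bash
python3 -m creep '0 0 0 0 0 0 70;0 0 0 0 0 0 70;0 0 0 0 0 0 70;0.015 -0.0013 0 0 0 0 70;0.016 -0.0013 0 0 0 0 70;0.016 -0.0014 0 0 0 0 70;0 0 0 0 0 0 70'
python3 -m creep '0 0 0 0 0 0 0;0 0 0 0 0 0 0;0 0 0 0 0 0 0;0 0 0 0 0 0 0;0 0 0 0 0 0 0'
python3 - <<'E'
from h import *
o=readout.get_obs();print(o['tool_pos'],w2j(o['tool_pos']),o['finger_force'])
a=viewer.capture('scene')[:,:,::-1].copy();cv2.imwrite('pics/s6.png',cv2.resize(a[165:245,200:310],(770,560),interpolation=cv2.INTER_CUBIC))
E
```

```text
time: 20.38
tool_pos: [540.9, 67.5, 108.4]
tcp_rot: [3.141, 0.004, 3.054]
contact_force: [-0.7, -0.0, -0.0]
grip_width: 64.4
finger_force: 0.0
time: 20.8
tool_pos: [537.1, 68.1, 107.9]
tcp_rot: [3.142, -0.001, 3.055]
contact_force: [-0.8, 1.0, -2.7]
grip_width: 50.1
finger_force: 29.9
[537.05167433  68.0559297  107.94695882] [-3.58787039e+01  9.94678645e-03] 29.8954465311499
```

View pics/s6.png

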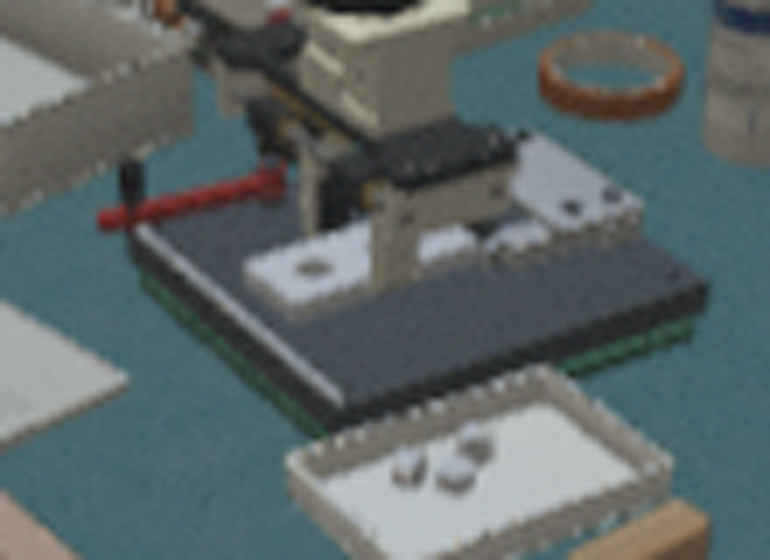

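The plate has slid forward, clear of the lip and guides, and is gripped at mid-length (395,250). Lift it and carry it to the tray.

```bash
python3 -m creep '0 0 0 0 0 0 0;0 0 0.01 0 0 0 0;0 0 0.02 0 0 0 0;0 0 0.035 0 0 0 0;0 0 0.035 0 0 0 0;0 0 0 0 0 0 0;0 0 0 0 0 0 0'
python3 -m creep '-0.003 0.0373 0 0 0 0.026 0;-0.003 0.0373 0 0 0 0.026 0;-0.003 0.0373 0 0 0 0.026 0;-0.003 0.0373 0 0 0 0.026 0;-0.003 0.0373 0 0 0 0.026 0;-0.003 0.0373 0 0 0 0.026 0;-0.003 0.0373 0 0 0 0.026 0;-0.003 0.0373 0 0 0 0.026 0'
python3 -m creep '-0.003 0.0373 0 0 0 0.026 0;0 0 0 0 0 0 0;0 0 -0.03 0 0 0 0;0 0 -0.03 0 0 0 0;0 0 0 0 0 0 0;0 0 0 0 0 0 0;0 0 0 0 0 0 0'
python3 - <<'E'
from h import *
o=readout.get_obs();print(o['tool_pos'],o['finger_force'])
a=viewer.capture('scene')[:,:,::-1].copy();cv2.imwrite('pics/s7.png',cv2.resize(a[135:215,150:260],(770,560),interpolation=cv2.INTER_CUBIC))
E
```

```text
time: 21.43
tool_pos: [538.6, 68.0, 210.8]
tcp_rot: [3.141, 0.005, 3.055]
contact_force: [-0.1, 0.4, -1.5]
grip_width: 49.5
finger_force: 29.9
time: 22.1
tool_pos: [512.5, 367.8, 206.5]
tcp_rot: [-3.14, -0.003, -3.019]
contact_force: [0.3, -0.3, -2.3]
grip_width: 49.6
finger_force: 29.9
time: 22.68
tool_pos: [511.1, 403.6, 148.9]
tcp_rot: [3.141, 0.0, -2.995]
contact_force: [0.6, 0.8, -1.6]
grip_width: 50.0
finger_force: 29.9
[511.14253962 403.58944801 148.89792269] 29.89552250825909
```

View pics/s7.png

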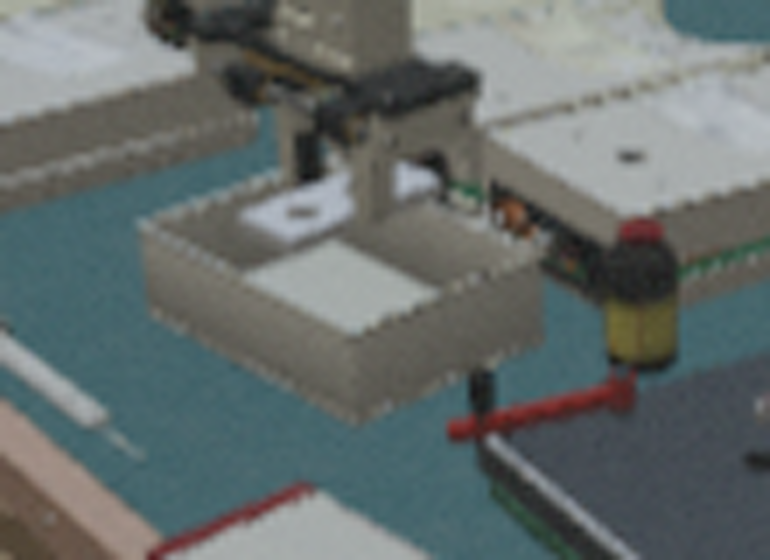

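The plate hangs level over the middle of the tray, with the bottle untouched. Lower it slowly.

```bash
python3 -m creep '0 0 -0.02 0 0 0 0;0 0 -0.02 0 0 0 0;0 0 -0.015 0 0 0 0;0 0 -0.01 0 0 0 0;0 0 0 0 0 0 0;0 0 0 0 0 0 0'
python3 -m creep '0 0 -0.005 0 0 0 0;0 0 -0.003 0 0 0 0;0 0 0 0 0 0 0;0 0 0 0 0 0 0'
```

```text
time: 23.23
tool_pos: [511.2, 403.8, 84.2]
tcp_rot: [3.141, 0.001, -2.995]
contact_force: [-0.3, -0.2, -1.4]
grip_width: 49.5
finger_force: 29.9
time: 23.57
tool_pos: [510.8, 403.7, 75.4]
tcp_rot: [3.141, 0.0, -2.995]
contact_force: [0.3, 0.6, -2.3]
grip_width: 49.4
finger_force: 29.9
```

```bash
python3 -m creep '0 0 -0.002 0 0 0 0;0 0 -0.001 0 0 0 0;0 0 0 0 0 0 0;0 0 0 0 0 0 0'
python3 -m creep '0 0 0 0 0 0 70;0 0 0 0 0 0 70;0 0 0 0 0 0 70;0 0 0 0 0 0 70;0 0 0.01 0 0 0 70;0 0 0.035 0 0 0 70;0 0 0.04 0 0 0 70;0 0 0.04 0 0 0 70'
```

```text
time: 23.9
tool_pos: [510.7, 403.6, 72.1]
tcp_rot: [3.142, -0.0, -2.995]
contact_force: [-0.6, -0.3, -1.2]
grip_width: 49.7
finger_force: 29.9
time: 24.57
tool_pos: [510.3, 403.4, 198.8]
tcp_rot: [-3.141, -0.001, -2.995]
contact_force: [1.3, 1.5, 0.0]
grip_width: 64.4
finger_force: 0.0
```

```bash
python3 -m creep '-0.0042 -0.0369 0 0 0 0.03 85;-0.0042 -0.0369 0 0 0 0.03 85;-0.0042 -0.0369 0 0 0 0.03 85;-0.0042 -0.0369 0 0 0 0.03 85;-0.0042 -0.0369 0 0 0 0.03 85;-0.0042 -0.0369 0 0 0 0.03 85;-0.0042 -0.0369 0 0 0 0.03 85;-0.0042 -0.0369 0 0 0 0.023 85'
python3 -m creep '-0.0042 -0.0369 0 0 0 0 85;-0.0042 -0.0369 0 0 0 0 85;-0.0042 -0.0369 0 0 0 0 85;-0.0042 -0.0369 0 0 0 0 85;-0.0042 -0.0369 0 0 0 0 85;-0.0042 -0.0369 0 0 0 0 85;-0.0042 -0.0369 0 0 0 0 85;-0.0042 -0.0369 0 0 0 0 85'
python3 -m creep '-0.0042 -0.0369 0 0 0 0 85;-0.0042 -0.0369 0 0 0 0 85;-0.0042 -0.0369 0 0 0 0 85;-0.0042 -0.0369 0 0 0 0 85;-0.0042 -0.0369 0 0 0 0 85;-0.0042 -0.0369 0 0 0 0 85;0 0 0 0 0 0 85;0 0 0 0 0 0 85'
python3 - <<'E'
from h import *
o=readout.get_obs();print(o['tool_pos'],o['tcp_rot'])
S=np.ascontiguousarray(viewer.capture('scene')[:,:,::-1]); h=cv2.cvtColor(S,cv2.COLOR_BGR2HSV); m=((h[...,2]>150)&(h[...,1]<45)).astype(np.uint8)
for c in blobs(m,(290,255,350,310),50): print(cv2.minAreaRect(onz('scene',c.reshape(-1,2),12)[:,:2].astype(np.float32)))
T=np.ascontiguousarray(viewer.capture('top')[:,:,::-1]); h=cv2.cvtColor(T,cv2.COLOR_BGR2HSV); m=((h[...,2]>150)&(h[...,1]<45)).astype(np.uint8)
cv2.imwrite('pics/b8.png',np.vstack([cv2.resize(T[150:245,90:290],(760,300),interpolation=cv2.INTER_CUBIC),cv2.resize(S[215:305,230:400],(760,300),interpolation=cv2.INTER_CUBIC)]))
E
```

```text
time: 25.23
tool_pos: [476.7, 106.9, 198.2]
tcp_rot: [-3.141, 0.001, -2.76]
contact_force: [0.9, -0.9, -0.1]
grip_width: 78.1
finger_force: 0.0
time: 25.9
tool_pos: [443.1, -188.6, 198.2]
tcp_rot: [-3.14, 0.001, -2.762]
contact_force: [0.5, 0.0, -0.3]
grip_width: 78.1
finger_force: 0.0
time: 26.57
tool_pos: [417.6, -409.8, 197.5]
tcp_rot: [-3.141, 0.0, -2.765]
contact_force: [0.3, 1.7, 0.9]
grip_width: 78.0
finger_force: 0.0
[ 417.63054553 -409.78801607  197.49545823] [-3.14103543e+00  2.69194786e-04 -2.76462192e+00]
((419.2387390136719, -406.17840576171875), (121.02208709716797, 49.192543029785156), 21.8601016998291)
```

View pics/b8.png

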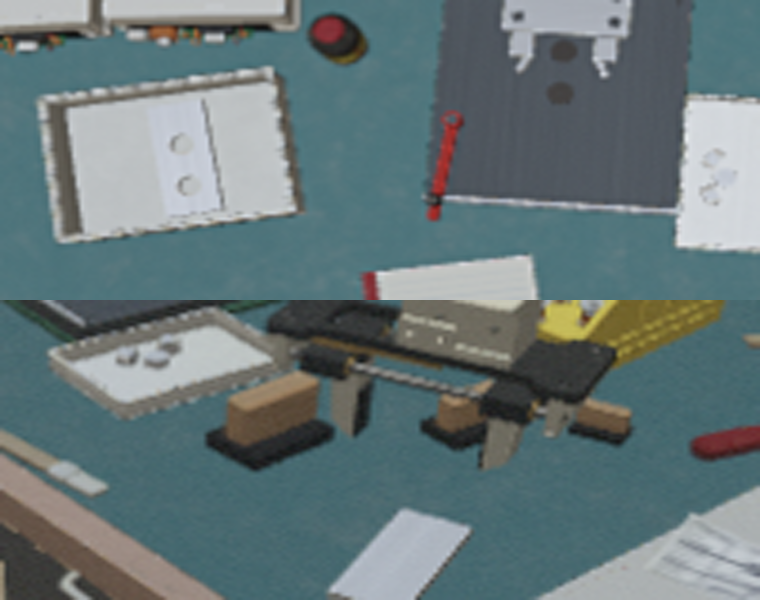

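The drilled plate lies flat in the white tray (185,155), the stop is open, the bottle and sweep block stand upright, and the fingers are over the blank. Descend, grip and lift.

```bash
python3 -m creep '0.001 0.0025 -0.035 0 0 0 85;0 0 -0.035 0 0 0 85;0 0 -0.03 0 0 0 85;0 0 -0.02 0 0 0 85;0 0 -0.009 0 0 0 85;0 0 0 0 0 0 85;0 0 0 0 0 0 85;0 0 0 0 0 0 0'
python3 -m creep '0 0 0 0 0 0 0;0 0 0 0 0 0 0;0 0 0 0 0 0 0;0 0 0 0 0 0 0;0 0 0 0 0 0 0;0 0 0 0 0 0 0'
```

```text
time: 27.33
tool_pos: [420.1, -405.4, 69.4]
tcp_rot: [-3.14, 0.001, -2.76]
contact_force: [0.0, 0.2, -0.1]
grip_width: 74.8
finger_force: 0.0
time: 27.83
tool_pos: [419.5, -406.0, 68.6]
tcp_rot: [-3.141, 0.0, -2.762]
contact_force: [-0.8, -0.3, 4.0]
grip_width: 49.3
finger_force: 30.0
```

```bash
python3 -m creep '0 0 0 0 0 0 0;0 0 0.02 0 0 0 0;0 0 0.03 0 0 0 0;0 0 0.035 0 0 0 0;0 0 0.025 0 0 0 0;0 0 0 0 0 0 0;0 0 0 0 0 0 0'
python3 -m creep '0.0087 0.0365 0 0 0 -0.0358 0;0.0087 0.0365 0 0 0 -0.0358 0;0.0087 0.0365 0 0 0 -0.0358 0;0.0087 0.0365 0 0 0 -0.0358 0;0.0087 0.0365 0 0 0 -0.0358 0;0.0087 0.0365 0 0 0 -0.0358 0;0.0087 0.0365 0 0 0 -0.0358 0;0.0087 0.0365 0 0 0 -0.0358 0'
python3 -m creep '0.0087 0.0365 0 0 0 -0.0358 0;0.0087 0.0365 0 0 0 -0.0358 0;0.0087 0.0365 0 0 0 -0.0358 0;0.0087 0.0365 0 0 0 -0.0358 0;0.0087 0.0365 0 0 0 -0.0358 0;0 0 0 0 0 0 0;0 0 0 0 0 0 0;0 0 0 0 0 0 0'
python3 - <<'E'
from h import *
o=readout.get_obs();print(o['tool_pos'],o['tcp_rot'],o['grip_width'],j2w(-40,0)-o['tool_pos'][:2])
E
```

```text
time: 28.42
tool_pos: [419.4, -405.7, 178.9]
tcp_rot: [-3.14, 0.001, -2.762]
contact_force: [-0.5, 0.8, -2.0]
grip_width: 49.5
finger_force: 30.0
time: 29.08
tool_pos: [487.8, -111.4, 176.0]
tcp_rot: [3.139, -0.004, -3.05]
contact_force: [1.5, -0.2, -1.3]
grip_width: 49.6
finger_force: 30.0
time: 29.75
tool_pos: [531.3, 68.6, 176.4]
tcp_rot: [-3.141, -0.004, 3.057]
contact_force: [-0.1, 0.2, -1.2]
grip_width: 49.2
finger_force: 30.0
[531.34767885  68.63735461 176.42884795] [-3.1409683  -0.00367987  3.05743349] 49.24781927993078 [ 1.59673417 -0.2414473 ]
```

```bash
python3 -m creep '0 0 -0.03 0 0 0 0;0 0 -0.025 0 0 0 0;0 0 -0.01 0 0 0 0;0 0 0 0 0 0 0;0 0 0 0 0 0 0'
python3 -m creep '0 0 -0.002 0 0 0 0;0 0 0 0 0 0 0;0 0 0 0 0 0 0'
```

```text
time: 30.17
tool_pos: [532.3, 67.8, 113.1]
tcp_rot: [-3.141, -0.001, 3.055]
contact_force: [0.9, -0.5, -1.4]
grip_width: 49.5
finger_force: 30.0
time: 30.42
tool_pos: [532.8, 68.7, 112.1]
tcp_rot: [3.141, 0.002, 3.056]
contact_force: [0.4, 0.2, -1.9]
grip_width: 49.5
finger_force: 30.0
```

```bash
python3 -m creep '0 0 -0.002 0 0 0 0;0 0 -0.0015 0 0 0 0;0 0 0 0 0 0 0;0 0 0 0 0 0 0'
python3 -m creep '0.008 -0.0007 0 0 0 0 0;0.008 -0.0007 0 0 0 0 0;0.008 -0.0006 0 0 0 0 0;0.004 -0.0004 0 0 0 0 0;0 0 0 0 0 0 0;0 0 0 0 0 0 0'
python3 - <<'E'
from h import *
o=readout.get_obs();print(w2j(o['tool_pos']),o['contact_force'])
E
```

```text
time: 30.75
tool_pos: [532.8, 68.9, 108.7]
tcp_rot: [3.142, 0.001, 3.057]
contact_force: [-0.8, -1.4, 5.8]
grip_width: 49.4
finger_force: 30.0
time: 31.25
tool_pos: [555.0, 67.3, 108.2]
tcp_rot: [-3.141, -0.014, 3.057]
contact_force: [-23.0, 1.7, 21.7]
grip_width: 49.9
finger_force: 30.0
[-17.96803988   0.76383094] [-23.04307748   1.69891039  21.6848799 ]
```

```bash
python3 -m creep '-0.006 0.0005 0 0 0 0 0;-0.006 0.0005 0 0 0 0 0;0 0 0 0 0 0 0;0 0 0 0 0 0 0;0 0 0 0 0 0 0'
python3 - <<'E'
from h import *
o=readout.get_obs();print(w2j(o['tool_pos']),o['tool_pos'],o['contact_force'],o['tcp_rot'])
a=viewer.capture('scene')[:,:,::-1].copy();cv2.imwrite('pics/s9.png',cv2.resize(a[175:235,225:305],(800,600),interpolation=cv2.INTER_CUBIC))
E
```

```text
time: 31.67
tool_pos: [548.1, 67.6, 108.3]
tcp_rot: [3.141, -0.001, 3.056]
contact_force: [-3.7, 0.8, 8.7]
grip_width: 49.6
finger_force: 30.0
[-24.78530111   0.53962267] [548.14999461  67.64188909 108.27655015] [-3.71421519  0.78865732  8.66813374] [ 3.14136229e+00 -6.61333643e-04  3.05636677e+00]
```

View pics/s9.png

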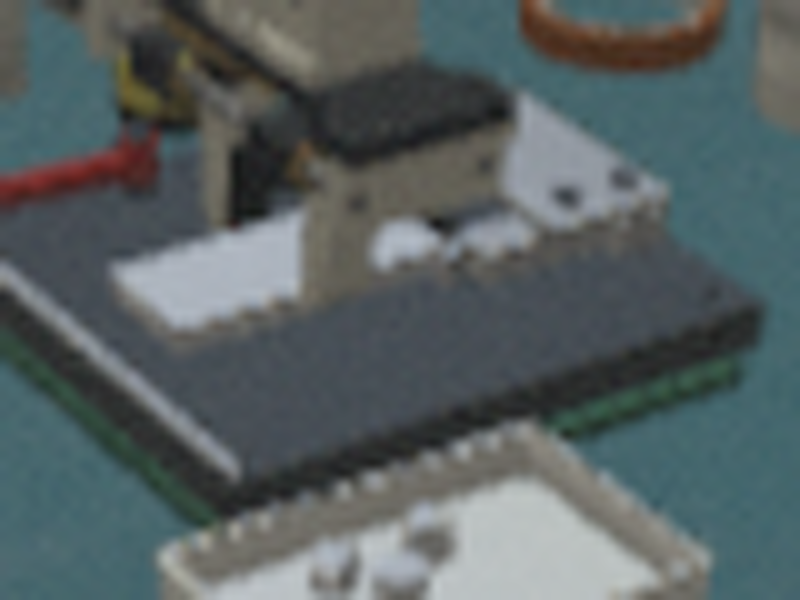

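The blank lies flat on the deck, its tail at the guide mouth (450,235). It probably caught a guide corner in the rigid grip. I'll release it and push its front face with closed fingers, so the lead-ins can centre it.

```bash
python3 -m creep '0 0 0 0 0 0 70;0 0 0 0 0 0 70;0 0 0 0 0 0 70;0 0 0.03 0 0 0 70;0 0 0.03 0 0 0 70;-0.026 0.0022 0 0 0 0 0;-0.026 0.0022 0 0 0 0 0;-0.026 0.0022 0 0 0 0 0'
python3 -m creep '0 0 0 0 0 0 0;0 0 0 0 0 0 0;0 0 0 0 0 0 0;0 0 0 0 0 0 0;0 0 0 0 0 0 0;0 0 -0.028 0 0 0 0;0 0 -0.028 0 0 0 0;0 0 0 0 0 0 0'
python3 -m creep '0 0 0 0 0 0 0;0 0 0 0 0 0 0'
python3 - <<'E'
from h import *
o=readout.get_obs();print(w2j(o['tool_pos']),o['tool_pos'],o['contact_force'])
S=np.ascontiguousarray(viewer.capture('scene')[:,:,::-1]);h=cv2.cvtColor(S,cv2.COLOR_BGR2HSV); m=((h[...,2]>140)&(h[...,1]<45)).astype(np.uint8)
cv2.imwrite('raw_s10.png',S)
E
```

```text
time: 32.38
tool_pos: [469.8, 74.0, 167.8]
tcp_rot: [3.141, 0.001, 3.056]
contact_force: [-0.1, 0.4, 0.1]
grip_width: 49.0
finger_force: 0.0
time: 33.05
tool_pos: [471.1, 73.8, 108.5]
tcp_rot: [-3.142, -0.0, 3.056]
contact_force: [2.7, -0.6, -1.1]
grip_width: 0.8
finger_force: 1.4
time: 33.22
tool_pos: [470.7, 74.0, 111.5]
tcp_rot: [3.142, -0.001, 3.056]
contact_force: [-1.0, 0.3, 0.4]
grip_width: 0.3
finger_force: 0.0
[-102.50760205    0.27660554] [470.68596693  73.97826479 111.53447931] [-1.04057525  0.28171056  0.3935986 ]
```

```bash
python3 -m creep '0.006 -0.0005 0 0 0 0 0;0.006 -0.0005 0 0 0 0 0;0 0 0 0 0 0 0'
python3 -m creep '0.005 -0.0004 0 0 0 0 0;0.005 -0.0004 0 0 0 0 0;0 0 0 0 0 0 0'
python3 -m creep '0.005 -0.0004 0 0 0 0 0;0.005 -0.0004 0 0 0 0 0;0 0 0 0 0 0 0'
```

```text
time: 33.52
tool_pos: [480.7, 73.3, 111.7]
tcp_rot: [3.142, -0.007, 3.056]
contact_force: [-8.8, 1.4, 7.3]
grip_width: 0.7
finger_force: 4.7
time: 33.77
tool_pos: [482.5, 73.3, 111.2]
tcp_rot: [-3.14, -0.026, 3.057]
contact_force: [-36.8, 3.5, 31.8]
grip_width: 0.6
finger_force: 18.7
time: 34.02
tool_pos: [497.6, 72.2, 111.7]
tcp_rot: [-3.141, -0.011, 3.057]
contact_force: [2.8, 0.8, -0.3]
grip_width: 0.2
finger_force: 0.1
```

```bash
python3 -m creep '0.005 -0.0004 0 0 0 0 0;0.005 -0.0004 0 0 0 0 0;0 0 0 0 0 0 0'
python3 -m creep '0.005 -0.0004 0 0 0 0 0;0.005 -0.0004 0 0 0 0 0;0 0 0 0 0 0 0'
python3 -m creep '0.004 -0.0004 0 0 0 0 0;0 0 0 0 0 0 0'
python3 - <<'E'
from h import *
o=readout.get_obs();print(w2j(o['tool_pos']),o['tool_pos'],o['contact_force'])
S=viewer.capture('scene')[:,:,::-1];T=viewer.capture('top')[:,:,::-1]
cv2.imwrite('pics/b10.png',np.hstack([cv2.resize(S[175:235,225:305],(480,360),interpolation=cv2.INTER_CUBIC),cv2.resize(T[130:220,195:275],(320,360),interpolation=cv2.INTER_CUBIC)]))
E
```

```text
time: 34.27
tool_pos: [514.4, 70.5, 112.1]
tcp_rot: [3.141, 0.003, 3.056]
contact_force: [-1.1, 0.0, 0.1]
grip_width: 0.6
finger_force: 0.0
time: 34.52
tool_pos: [523.7, 69.7, 111.7]
tcp_rot: [3.141, 0.001, 3.056]
contact_force: [0.2, -0.7, -0.4]
grip_width: 0.3
finger_force: 0.0
time: 34.68
tool_pos: [527.1, 69.3, 111.6]
tcp_rot: [3.141, 0.001, 3.056]
contact_force: [-0.9, -0.3, -0.3]
grip_width: 0.4
finger_force: 0.1
[-45.88934774   0.45361084] [527.11483825  69.34787245 111.56741955] [-0.92224175 -0.26340513 -0.29727007]
```

View pics/b10.png

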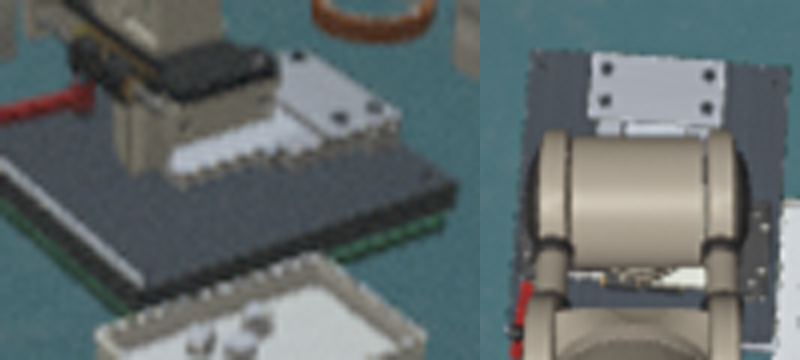

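The blank is straight in the guides with its tail under the lip. Push on until the back stop is felt.

```bash
python3 -m creep '0.003 -0.0002 0 0 0 0 0;0.002 -0.0002 0 0 0 0 0;0 0 0 0 0 0 0'
python3 -m creep '0.003 -0.0003 0 0 0 0 0;0 0 0 0 0 0 0;0 0 0 0 0 0 0'
python3 -m creep '0.003 -0.0002 0 0 0 0 0;0 0 0 0 0 0 0;0 0 0 0 0 0 0'
```

```text
time: 35.03
tool_pos: [531.9, 69.0, 111.7]
tcp_rot: [3.141, 0.001, 3.056]
contact_force: [0.3, 0.0, 0.5]
grip_width: 0.5
finger_force: 0.0
time: 35.28
tool_pos: [534.3, 68.8, 111.6]
tcp_rot: [3.141, -0.001, 3.056]
contact_force: [-2.6, 0.5, 1.9]
grip_width: 0.5
finger_force: 1.3
time: 35.53
tool_pos: [534.8, 68.8, 111.4]
tcp_rot: [-3.141, -0.007, 3.056]
contact_force: [-12.2, 1.0, 7.9]
grip_width: 0.4
finger_force: 5.8
```

```bash
python3 -m creep '0.003 -0.0002 0 0 0 0 0;0 0 0 0 0 0 0;0 0 0 0 0 0 0'
python3 -m creep '-0.008 0.0005 0 0 0 0 0;-0.01 0.001 0 0 0 0 0;0 0 0 0 0 0 0;0 0 0.035 0 0 0 0;0 0 0.035 0 0 0 0;0 0 0 0 0 0 0'
python3 - <<'E'
from h import *
o=readout.get_obs();print(w2j(o['tool_pos']),o['tool_pos'])
E
```

```text
time: 35.78
tool_pos: [535.3, 68.8, 111.2]
tcp_rot: [-3.141, -0.013, 3.057]
contact_force: [-20.2, 1.3, 15.4]
grip_width: 0.3
finger_force: 10.2
time: 36.28
tool_pos: [526.3, 69.8, 187.8]
tcp_rot: [3.141, 0.012, 3.056]
contact_force: [1.7, 0.2, 0.2]
grip_width: 0.8
finger_force: 0.0
[-46.76365031   0.82329286] [526.27507734  69.79044606 187.79258044]
```

```bash
python3 -m creep '-0.005 0.0081 0 0 0 -0.121 45;-0.005 0.0081 0 0 0 -0.121 45;-0.005 0.0081 0 0 0 -0.121 45;-0.005 0.0081 0 0 0 -0.121 45;-0.005 0.0081 0 0 0 -0.121 45;-0.005 0.0081 0 0 0 -0.121 45;-0.005 0.0081 0 0 0 -0.121 45;-0.005 0.0081 0 0 0 -0.121 45'
python3 -m creep '-0.005 0.0081 0 0 0 -0.121 45;-0.005 0.0081 0 0 0 -0.121 45;-0.005 0.0081 0 0 0 -0.121 45;-0.005 0.0081 0 0 0 -0.121 45;-0.005 0.0081 0 0 0 -0.121 45;0 0 0 0 0 0 45;0 0 0 0 0 0 45;0 0 0 0 0 0 45'
python3 - <<'E'
from h import *
o=readout.get_obs();print(o['tool_pos'],o['tcp_rot'],o['grip_width'])
T=np.ascontiguousarray(viewer.capture('top')[:,:,::-1]);S=np.ascontiguousarray(viewer.capture('scene')[:,:,::-1])
for n,I,box in(('top',T,(190,170,240,215)),('scene',S,(205,180,250,205))):
    h=cv2.cvtColor(I,cv2.COLOR_BGR2HSV); m=(((h[...,0]<8)|(h[...,0]>172))&(h[...,1]>130)).astype(np.uint8)
    for c in blobs(m,box,5): print(n,cv2.boxPoints(cv2.minAreaRect(onz(n,c.reshape(-1,2),57)[:,:2].astype(np.float32))).round(0).tolist())
m=(cv2.cvtColor(S,cv2.COLOR_BGR2GRAY)<50).astype(np.uint8)
for c in blobs(m,(210,183,226,202),4):
    M=cv2.boundingRect(c); print('dark px',M, onz('scene',[[M[0]+M[2]/2,M[1]+M[3]*.25]],82))
E
```

```text
time: 36.95
tool_pos: [483.2, 135.1, 181.9]
tcp_rot: [3.139, 0.001, 2.082]
contact_force: [-0.2, -0.1, 0.9]
grip_width: 41.2
finger_force: 0.0
time: 37.62
tool_pos: [458.1, 174.9, 181.8]
tcp_rot: [3.14, -0.0, 1.487]
contact_force: [0.8, -0.1, 0.1]
grip_width: 41.5
finger_force: 0.0
[458.14015723 174.9496707  181.76488377] [ 3.14030455e+00 -1.10023146e-04  1.48694608e+00] 41.50259713738407
scene [[441.0, 168.0], [544.0, 144.0], [549.0, 163.0], [445.0, 187.0]]
dark px (217, 188, 3, 10) [[455.99875959 163.96113665  82.        ]]
```

```bash
python3 -m creep '0.0035 0 0 0 0 0 45;0 0 -0.02 0 0 0 45;0 0 -0.02 0 0 0 45;0 0 -0.012 0 0 0 45;0 0 0 0 0 0 45;0 0 0 0 0 0 0;0 0 0 0 0 0 0;0 0 0 0 0 0 0'
python3 -m creep '0 0 0 0 0 0 0;0 0 0 0 0 0 0;0 0 0 0 0 0 0;0 0 0 0 0 0 0'
```

```text
time: 38.38
tool_pos: [461.6, 175.2, 130.6]
tcp_rot: [3.14, -0.001, 1.483]
contact_force: [-0.5, 0.3, -0.0]
grip_width: 25.7
finger_force: 0.0
time: 38.72
tool_pos: [462.0, 175.2, 130.4]
tcp_rot: [3.138, -0.001, 1.483]
contact_force: [4.1, -1.1, 2.2]
grip_width: 12.6
finger_force: 30.0
```

```bash
python3 -m creep '-0.0014 -0.009 0 0 0 0.1 0;-0.0001 -0.011 0 0 0 0.1 0;0.0013 -0.011 0 0 0 0.125 0;0.0027 -0.0107 0 0 0 0.125 0;0.0041 -0.0103 0 0 0 0.125 0;0.0054 -0.0096 0 0 0 0.125 0;0 0 0 0 0 0 0;0 0 0 0 0 0 0'
python3 -m creep '0.0066 -0.0089 0 0 0 0.125 0;0.0077 -0.0079 0 0 0 0.125 0;0.0087 -0.0069 0 0 0 0.125 0;0.0095 -0.0057 0 0 0 0.125 0;0 0 0 0 0 0 0;0 0 0 0 0 0 0'
python3 -m creep '0.0101 -0.0044 0 0 0 0.125 0;0.0106 -0.0031 0 0 0 0.125 0;0 0 0 0 0 0 0;0 0 0 0 0 0 0'
python3 - <<'E'
from h import *
o=readout.get_obs();print(o['tool_pos'],w2j(o['tool_pos']))
E
```

```text
time: 39.38
tool_pos: [474.4, 113.8, 130.4]
tcp_rot: [3.138, 0.001, 2.183]
contact_force: [5.4, 5.6, 1.3]
grip_width: 12.9
finger_force: 30.0
time: 39.88
tool_pos: [506.2, 85.0, 130.3]
tcp_rot: [3.139, 0.001, 2.684]
contact_force: [2.1, 5.3, 4.2]
grip_width: 13.1
finger_force: 30.0
time: 40.22
tool_pos: [526.3, 77.5, 130.3]
tcp_rot: [3.14, 0.0, 2.933]
contact_force: [-0.7, 4.4, 6.5]
grip_width: 12.4
finger_force: 30.0
[526.32836105  77.52068556 130.27951775] [-47.3668384    8.53014735]
```

```bash
python3 -m creep '0.0085 -0.0013 0 0 0 0.1 0;0 0 0 0 0 0 0;0 0 0 0 0 0 0'
python3 -m creep '0.002 -0.0003 0 0 0 0.024 0;0 0 0 0 0 0 0;0 0 0 0 0 0 0'
python3 -m creep '0.0015 0 0 0 0 0 0;0 0 0 0 0 0 0;0 0 0 0 0 0 0'
```

```text
time: 40.47
tool_pos: [534.5, 76.1, 130.3]
tcp_rot: [3.141, 0.0, 3.032]
contact_force: [-1.0, 2.9, 6.5]
grip_width: 12.5
finger_force: 30.0
time: 40.72
tool_pos: [536.0, 75.9, 130.3]
tcp_rot: [3.141, -0.001, 3.056]
contact_force: [-1.8, 4.1, 7.5]
grip_width: 12.6
finger_force: 30.0
time: 40.97
tool_pos: [537.2, 75.8, 130.3]
tcp_rot: [3.141, -0.001, 3.056]
contact_force: [-2.6, 2.2, 7.3]
grip_width: 12.6
finger_force: 30.0
```

```bash
python3 -m creep '0.0015 0 0 0 0 0 0;0 0 0 0 0 0 0;0 0 0 0 0 0 0'
python3 -m creep '0.0015 0 0 0 0 0 0;0 0 0 0 0 0 0;0 0 0 0 0 0 0'
```

```text
time: 41.22
tool_pos: [538.6, 75.6, 130.3]
tcp_rot: [3.141, -0.002, 3.056]
contact_force: [-3.8, 1.8, 7.5]
grip_width: 12.6
finger_force: 30.0
time: 41.47
tool_pos: [539.4, 75.6, 130.2]
tcp_rot: [3.141, -0.004, 3.056]
contact_force: [-5.5, 1.2, 10.6]
grip_width: 12.6
finger_force: 30.0
```

```bash
python3 -m creep '0.0015 0 0 0 0 0 0;0 0 0 0 0 0 0;0 0 0 0 0 0 0'
python3 -m creep '0 0 0 0 0 0 45;0 0 0 0 0 0 45;0 0 0 0 0 0 45;0 0 0 0 0 0 45;0 0 0.03 0 0 0 45;0 0 0.04 0 0 0 45;0 0 0.04 0 0 0 45'
python3 -m creep '-0.03 -0.025 0.02 0 0 0 45;-0.03 -0.03 0.03 0 0 0 45;-0.03 -0.03 0 0 0 0 45;-0.02 -0.03 0 0 0 0 45;0 -0.038 0 0 0 0 45;0 -0.038 0 0 0 0 45;0 -0.038 0 0 0 0 45;0 -0.038 0 0 0 0 45'
python3 -m creep '0 -0.038 0 0 0 0 45;0 -0.038 0 0 0 0 45;0 0 0 0 0 0 45'
cat > cmp.py <<'E'
from h import *
im={'top0':cv2.imread('raw_top0.png'),'scene0':cv2.imread('raw_scene0.png')}
for n in('top','scene'): im[n+'1']=np.ascontiguousarray(viewer.capture(n)[:,:,::-1]); cv2.imwrite(f'raw_{n}9.png',im[n+'1'])
for k,I in im.items():
    n=k[:-1];h=cv2.cvtColor(I,cv2.COLOR_BGR2HSV); m=(((h[...,0]<8)|(h[...,0]>172))&(h[...,1]>130)).astype(np.uint8)
    for c in blobs(m,(200,180,250,200) if n=='top' else (232,186,258,206),20): print(k,'stop',cv2.minAreaRect(onz(n,c.reshape(-1,2),57)[:,:2].astype(np.float32)))
    m=((h[...,2]>150)&(h[...,1]<45)).astype(np.uint8)
    if n=='top':
        for c in blobs(m,(228,155,248,192),50): q=w2j_all=np.array([w2j(p) for p in onz(n,c.reshape(-1,2),52)]);print(k,'plate jig min/max',q.min(0).round(1),q.max(0).round(1))
    w=((h[...,0]<22)&(h[...,1]>70)&(h[...,2]>90)).astype(np.uint8)
    for c in blobs(w,(335,155,360,190) if n=='top' else (320,230,350,262),20): print(k,'wood',cv2.minAreaRect(onz(n,c.reshape(-1,2),50)[:,:2].astype(np.float32)))
E
python3 cmp.py
```

```text
time: 41.72
tool_pos: [539.7, 75.6, 130.1]
tcp_rot: [-3.141, -0.007, 3.056]
contact_force: [-10.0, 1.8, 13.2]
grip_width: 12.9
finger_force: 30.0
time: 42.3
tool_pos: [541.9, 75.0, 239.8]
tcp_rot: [-3.141, -0.003, 3.057]
contact_force: [1.2, -0.1, -0.1]
grip_width: 41.1
finger_force: 0.0
time: 42.97
tool_pos: [440.1, -186.0, 282.9]
tcp_rot: [-3.142, 0.0, 3.057]
contact_force: [0.9, -0.1, -0.5]
grip_width: 40.9
finger_force: 0.0
time: 43.22
tool_pos: [440.2, -266.2, 282.2]
tcp_rot: [-3.139, 0.001, 3.052]
contact_force: [-1.5, 0.6, 0.1]
grip_width: 41.1
finger_force: 0.0
top0 stop ((542.2767944335938, 123.9383544921875), (82.15260314941406, 13.479304313659668), 86.65975189208984)
top0 plate jig min/max [-29.1 -29.3] [83.4 37.5]
top0 wood ((592.7158203125, -297.90948486328125), (23.515249252319336, 56.94656753540039), 80.3984603881836)
scene0 stop ((538.4012451171875, 111.59309387207031), (117.62749481201172, 12.775507926940918), 84.07422637939453)
scene0 wood ((577.7355346679688, -310.3955078125), (37.00980758666992, 78.61011505126953), 85.78736877441406)
top1 stop ((542.1923828125, 122.53720092773438), (85.19964599609375, 9.896869659423828), 89.27661895751953)
top1 plate jig min/max [-28.9 -29.3] [83.4 37.5]
top1 wood ((593.215087890625, -300.9676513671875), (20.43004035949707, 54.76536178588867), 87.43464660644531)
scene1 stop ((538.3768310546875, 111.5882797241211), (117.49342346191406, 12.275259017944336), 85.63957214355469)
scene1 wood ((579.2202758789062, -316.3878173828125), (39.71241760253906, 76.77496337890625), 84.815673828125)
```

```bash
python3 - <<'E'
from h import *
for n,box in(('top',(200,180,250,200)),('scene',(232,186,258,206))):
    for k in '09':
        I=cv2.imread(f'raw_{n}{k}.png').astype(int); x0,y0,x1,y1=box
        w=np.clip(I[y0:y1,x0:x1,2]-np.maximum(I[y0:y1,x0:x1,0],I[y0:y1,x0:x1,1])-30,0,None).astype(float)
        yy,xx=np.mgrid[y0:y1,x0:x1]; s=w>0; P=onz(n,np.c_[xx[s],yy[s]],57)[:,:2]; W=w[s]/w[s].sum()
        c=W@P; C=((P-c)*W[:,None]).T@(P-c); v=np.linalg.eigh(C)[1][:,1]; print(n,k,c.round(2),np.degrees(np.arctan(v[1]/v[0])).round(2))
        print('   knob-dark', end=' ')
        g=I.sum(2); b=(218,183,240,196) if n=='top' else (246,188,256,200)
        m=g[b[1]:b[3],b[0]:b[2]]; m2=np.clip(150-m,0,None); Y,X=np.mgrid[b[1]:b[3],b[0]:b[2]]; print((m2*X).sum()/m2.sum(),(m2*Y).sum()/m2.sum())
E
```

```text
top 0 [540.32 113.53] 84.02
   knob-dark 234.9873417721519 190.53164556962025
top 9 [541.19 113.52] 85.11
   knob-dark 235.41304347826087 189.69565217391303
scene 0 [539.37 114.96] 82.67
   knob-dark 249.4110718492344 195.3733804475854
scene 9 [540.05 113.17] 83.94
   knob-dark 249.7362962962963 195.39555555555555
```

```bash
python3 - <<'E'
from h import *
for k in '09':
    h=cv2.cvtColor(cv2.imread(f'raw_top{k}.png'),cv2.COLOR_BGR2HSV); m=(((h[...,0]<8)|(h[...,0]>172))&(h[...,1]>130)).astype(np.uint8)
    print(k,[cv2.boundingRect(c) for c in blobs(m,(165,145,195,175),5)])
print(order.close_job())
E
```

```text
0 [(172, 155, 9, 9)]
9 [(172, 155, 9, 9)]
the job is handed in; nothing more can be done
None
```

The job is done and handed in: three slugs (all that were there) swept into the chip tray, drilled plate flat in the white tray, blank home under the lip, red stop shut, sweep block on its foot clear of the jig, bottle standing; the blank caught once at the guide mouth and took a 37 N push on its front face to free.

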